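Serve a rusk with tongs under the heat lamp and switch it on

ROBOT

A 7-joint arm with a two-finger parallel gripper is mounted at the origin on the work surface. World frame = base frame: x ahead of the robot, y to its left, z up, the work surface at z = 0. Lengths are in m, angles in degrees, forces in N, time in s.
With the tool pointing down it reaches from about 0.425 to 0.925 m from the base axis. Payload 6.8 kg.
Tool frame: the origin (TCP) lies on the centre line of the jaws, within the pads' length; the fingertips stand 22 mm ahead of it and the grasp point (between the pads) lies 3 mm ahead of it; z points along the fingers, y is the direction in which the jaws open and shut (so a half turn about z gives the same grasp; the last joint's range is limited). The gripper opens to 88 mm and grips with 3 to 60 N. Pads are 20 mm wide; open, the fingers measure 115 mm over their backs; the gripper's body (75 mm by 178 mm) begins 61 mm behind the grasp point.
Start: joints at [66.4, 27.33, 1.283, 89.118, -0.659, 63.558, -4.761], TCP at [0.202, -0.644, 0.245] pointing down, gripper open.
Joint ranges: [-169.35, 169.35], [-19.33, 120.38], [-80.79, 83.38], [13.8, 139.57], [-78.32, 258.32], [9.67, 109.79], [-169.56, 169.56]. Speed limits (degrees/s): [136.94, 136.94, 180, 180, 180, 180, 180].

INTERFACE

Orientations are given as [roll, pitch, yaw] about the fixed x, y, z axes, in that order (R = Rz(yaw) Ry(pitch) Rx(roll)).
In Python, from rig import robot gives the robot as it stands. The module is installed in compiled form; this text tells all that it offers.
- The arm moves only by the tool drive_tool, never from a script. Its argument "rows" is a list of rows, each a list of 2 entries, a list of its own where there are three numbers: the shift along the tool's x, y, z in mm, then the turn about the tool's z in degrees. In form: [[[dx, dy, dz], spin], ...]. A call has 1 to 10 rows; each row is the pose to reach, as a shift and turn from the pose commanded when the call began, along the tool's axes at that moment; what a row does not reach only later rows make up. A row lasts 1/8 s, in which the tool goes at most 62.5 mm and 10.7 degrees, less where a joint would pass 70% of its speed; a pose out of reach is approached as far as the arm can. A call with a gripper value outside its range is refused whole. "claw" is the opening, from -1 (shut) to 1 (fully open), so that 0 is half open, set as the call begins (left out, the last holds). The fingers move at their own pace and stop on an object; the grip force is fixed at half the most. Time passes only in rows, so rows that repeat a pose let the fingers close. It gives the time, the measured TCP pose, the force and the opening at its end, in the units of the state.
- robot.read_state(): the state, without advancing time (a new reading comes with each control period).
- robot.grab_frame(name): name is "side" or "top"; returns (picture, depth): 480x640x3 uint8, red, green, blue; 480x640 float32, m along the optical axis (not along the pixel's ray), 0 where there is no reading.
- robot.camera_model(name): a dict with "fx", "fy", "cx", "cy" (pixels), "R" (3x3) and "t" (3): a world point X has camera coordinates R X + t. Camera axes: x right, y down, z forward; pixel columns grow to the right and rows downward; lengths in m; the calibration is good to about 2 mm. A picture is of the moment at which its call begins. camera_model takes no time and is no camera call.
- robot.hand_in(): hands the job in, once; it reports no verdict.
The state is a dict: "t": time; "q": joint angles; "joint_velocities": joint speeds; "joint_torque": joint torques, N m; "tcp_pos": TCP position; "tool_rot": TCP orientation; "force": force on the tool from outside, world axes, zero at the start; "wrist_torque": the same for the moment, N m; "opening": finger opening in m.
Only numpy, scipy, OpenCV 4.12 (cv2) and the standard library are available. Lean on these libraries where they do the work, as an engineer would, in place of code of your own. Each camera call takes 0.05 s, during which the arm holds its last target. There are 200 camera calls.

TASK

Using the sprung tongs from their leaning holder, take the tall round rusk from the baking tray and stand it gently upright in the middle of the white dish under the lamp bar, without touching the rusk with the gripper. Then park the tongs back in their holder the way they stood, lift the splash cover of the switch box, flip the toggle fully to the rear (on) and shut the cover fully again. Leave the other two rusks and the pepper mill where they are.

Things in the scene. Friction and masses are not known exactly. Their poses are not given: they have to be found in the camera images.
- tongs_grip (a point): Where to grip the steel tongs (150 mm long, 80 g): midway between two parallel flat legs, 7 mm thick, 12 mm wide, joined by a bow spring at the head. z runs along the tongs from tips to head, y across the legs (squeeze direction), x up when parked. Point is 110 mm from the tip ends, 38 mm below the head's top, in a ribbed zone of +-14 mm. Squeeze the outer faces here: 52 mm apart when open.
- tongs_tip (a point): Middle between the tongs' ball tips (12 mm diameter) when open, 6 mm above the tip ends, 104 mm below tongs_grip along z; same axes. The balls are 36 mm apart when open (60 mm over both); the width over the legs in the grip zone is the ball gap plus 16 mm. Both points belong to the -y leg: squeezed by s, the true middle lies s/2 towards -y of them.
- leg (a joint): Squeeze s (m) of the tongs: travel of the +y leg towards the -y leg, 0 open, 0.022 most. The legs stay parallel; the spring pushes back with 0.45 N per mm. Let go, they spring open.
- tongs_seat (a point): Where tongs_tip is when the tongs are parked in their holder, with the parked tongs' axes: z up along them to the head, leaning 25 degrees from vertical towards the robot side; y across; x up-and-away from the rods they lie on. Tongs slide in and out along z.
- holder: Fixed steel tongs holder: foot 130 x 80 x 8 mm, origin under its centre, x to the rear. On it a leaning wire rack of 6 mm rods, open above, in tongs_seat axes: two cross rods under the tongs on the -x side (at z = 0 and +74 mm from tongs_seat), a stop rod under the ball tips, and a side guide 35 mm either side, up to 37 mm above tongs_seat and flared. The grip zone stands free above it.
- rusk_mid (a point): Centre (half-way up) of the one tall round rusk to be served: a hard-baked upright cylinder, 24 mm diameter, 30 mm high, standing on the tray, about 30 g. z is its own axis.
- square_mid (a point): Centre of the square rusk beside it, 34 x 34 x 22 mm high, same baked colour: to be left alone.
- flat_mid (a point): Centre of the flat round rusk, 46 mm diameter, 12 mm high, same baked colour: to be left alone.
- tray: Dark square baking tray, 170 x 170 mm, fixed, wall 18 mm high and 3 mm thick, floor 3 mm thick; origin under its centre. The three rusks stand on its floor.
- dish_floor (a point): Centre of the inner floor (top face) of the white porcelain dish, fixed on the food warmer's plate at 35 mm above the counter; inner flat floor 42 mm radius, rim 9 mm above the floor and 50 mm radius. Same axes as the warmer.
- warmer: Fixed steel food warmer; origin under its base (150 x 270 x 30 mm high), x to its rear, y along it. A lamp bar (x -25 to +35 mm, 270 mm along y, underside 183 mm, top 220 mm above the counter) runs over the plate and dish, on posts at x = 20 mm, y = +-126 mm: the dish is reached by leaning in from the open front (-x).
- cover (a joint): Angle (rad) of the splash cover of the lamp's switch box: 0 shut, up to 1.75 open; it swings up and back about the hinge, and its stiff hinge (0.06 N m) stays where it is left. At the start it may stand a little ajar.
- cover_hinge (a point): Middle of the cover's hinge axis (axis along the box's y), at the rear edge of the box's top, 45.5 mm above the counter. Its frame turns with the cover: at 0 it has the box's axes; x points to the rear, away from the robot side. The cover is a 70 mm long, 56 mm wide, 34 mm tall hood over the toggle, extending from the hinge to -x.
- cover_tab (a point): Point at which to pinch the black pull tab on top of the cover, 58 mm before and 58 mm above the hinge when shut (24 mm above the hood's top; the tab is 10 mm thick across y, 16 mm along x, and reaches 12 mm above this point). Pinched across y it can turn between the fingers as the cover swings. The tab turns with the cover.
- toggle (a joint): Angle (rad) of the lamp's toggle under the cover: 0 off (leaning to the box's -x, front), 0.9 on (leaning to +x, rear); it stays where it is left; 0.03 N m, about 1.5 N at the tip.
- toggle_tip (a point): Tip of the toggle, a steel rod of 4 mm radius, 22 mm long, pivoting about the box's y axis on the box's top at 46 mm above the counter, 42 mm in front of the hinge, in the middle across.
- switch_box: Fixed grey switch box 100 x 75 x 45 mm high; origin under its centre, x to its rear, y across. The cover's hinge is at x = 37 mm.
- mill: Wooden pepper mill, bystander, 54 mm diameter, 134 mm tall, loose; origin under its centre.
Things that resemble listed ones, but are neither listed nor needed, are in the scene too. Leave any pink, purple or red look-alike of the part that bears tongs_grip alone.

How it is judged:
By the outcome, as a careful person would: the job done as asked, in the order asked, and still so for the second after the job is handed in, with the robot touching nothing.
It also fails if it takes over 72 s, if anything falls off the work surface, if the arm or the gripper's body presses on something with over 40 N, if the wrist force passes 120 N, or if a joint passes its speed limit or range.

## Working session

There is one attempt and no reset: what is moved stays moved. The work goes in short steps, Python scripts to look and compute and a tool call to move; the robot and the scene stay as the last step left them, time stands still between calls to the robot, and variables do not carry over. Pictures are saved under pics/ and viewed, about 8 in all and at most 12, crops included, and the job is handed in when it is done.

Besides the shell and the picture viewer there is one more tool, called after "Emit:" as name([rows], argument=value, ...), one row to a line, values as JSON. drive_tool: Moves the arm, as the interface text tells. Its arguments: {"type":"object","properties":{"rows":{"type":"array","items":{"type":"array"}},"claw":{"type":"number"}},"required":["rows"]}

```bash
mkdir -p pics
cat > h.py <<'E'
import numpy as np,cv2
from rig import robot
from scipy.spatial.transform import Rotation as Ro
def cam(n):
    c=robot.camera_model(n); return c
def grab(n,tag):
    p,d=robot.grab_frame(n); np.savez(f'{tag}.npz',p=p,d=d)
    cv2.imwrite(f'pics/{tag}.png',cv2.cvtColor(p,cv2.COLOR_RGB2BGR)); return p,d
def load(tag):
    f=np.load(f'{tag}.npz'); return f['p'],f['d']
def cloud(n,d):
    c=cam(n); v,u=np.mgrid[:480,:640]
    P=np.stack([(u-c['cx'])/c['fx']*d,(v-c['cy'])/c['fy']*d,d],-1)
    W=(P-np.array(c['t']))@np.array(c['R']); W[d==0]=np.nan; return W
def proj(n,X):
    c=cam(n); P=np.atleast_2d(X)@np.array(c['R']).T+np.array(c['t'])
    return np.c_[P[:,0]/P[:,2]*c['fx']+c['cx'],P[:,1]/P[:,2]*c['fy']+c['cy']]
E
python3 - <<'E'
from h import *
print(robot.read_state())
for n in('side','top'):
    c=cam(n);R=np.array(c['R']);print(n,c['fx'],-R.T@c['t'],R.round(2).tolist()); grab(n,n+'0')
E
```

```text
{'t': 0.0, 'q': array([66.4020439 , 27.37637896,  1.28036592, 89.17420661, -0.65705787,
       63.55690792, -4.76237061]), 'joint_velocities': array([ 0.02210443,  0.06186997, -0.08138859, -0.02160129,  0.0523112 ,
       -0.02569351, -0.05919744]), 'joint_torque': array([ 3.68218998e-04, -5.82840693e+01,  1.53444529e+00, -2.72603184e+01,
       -5.43106603e-02,  1.68916932e-02,  1.52853745e-04]), 'tcp_pos': array([ 0.20172212, -0.64360254,  0.24370524]), 'tool_rot': array([-1.79900281e+02,  9.22796592e-03,  1.74049496e+01]), 'force': array([-0.92601383,  0.26920468,  0.12235762]), 'wrist_torque': array([ 2.52725083e-02, -1.45352199e-06,  4.74336817e-02]), 'opening': 0.08799569991105555}
side 468.3611250533478 [ 0.43340926 -0.71097484  0.96764771] [[0.99, -0.1, 0.01], [-0.07, -0.78, -0.62], [0.07, 0.61, -0.79]]
top 624.2829248159986 [ 0.4222276  -0.03117005  1.41911996] [[-0.02, -1.0, 0.02], [-1.0, 0.02, -0.07], [0.07, -0.02, -1.0]]
```

View pics/side0.png

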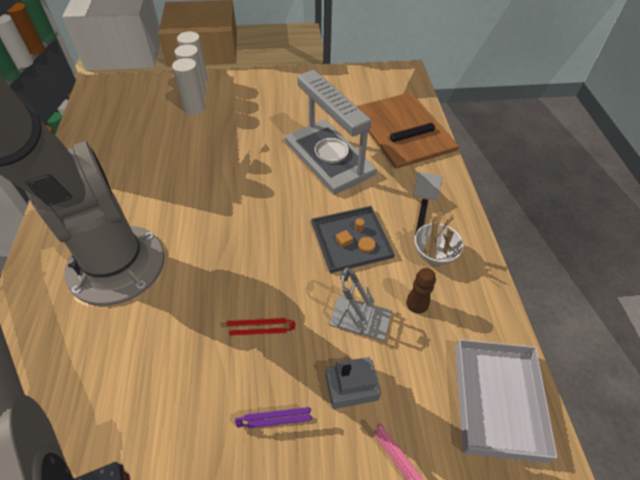

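View pics/top0.png

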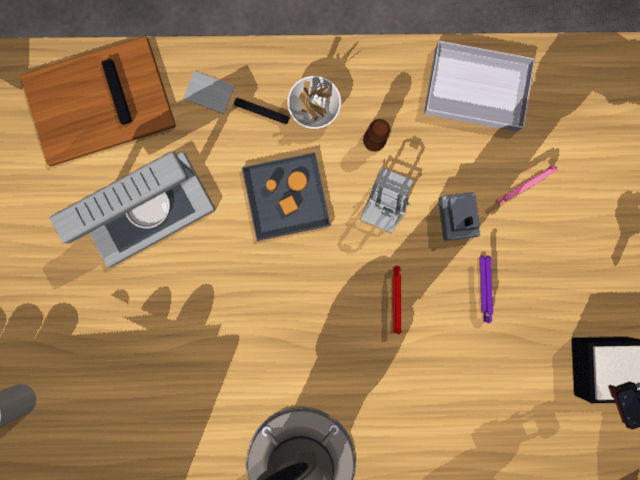

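Run:
```python
from h import *
p,d=load('top0'); W=cloud('top',d); ps,ds=load('side0'); S=cloud('side',ds)
def comp(W,box,zlo,zhi,mina=8,extra=None):
    u0,u1,v0,v1=box; m=np.zeros(W.shape[:2],np.uint8)
    z=W[...,2]; m[v0:v1,u0:u1]=((z>zlo)&(z<zhi))[v0:v1,u0:u1]
    if extra is not None:m&=extra.astype(np.uint8)
    n,l,s,c=cv2.connectedComponentsWithStats(m)
    for i in range(1,n):
        if s[i,4]>=mina:
            P=W[l==i]; r=cv2.minAreaRect((P[:,:2]*1000).astype(np.float32))
            print(s[i,4],'mean',P.mean(0).round(4),'rect',np.round(r[0],1),np.round(r[1],1),round(r[2],1),'z',np.percentile(P[:,2],[5,50,95]).round(4))
print('table');P=W[300:330,420:460].reshape(-1,3);print(P.mean(0)); P=S[320:340,120:200].reshape(-1,3);print(P.mean(0))
r=p.astype(int); orange=(r[...,0]-r[...,2]>90)
print('rusks top'); comp(W,(240,332,150,243),0.008,.05,extra=orange)
r2=ps.astype(int); print('rusks side'); comp(S,(312,395,205,270),0.008,.05,extra=(r2[...,0]-r2[...,2]>80))
print('tray'); comp(W,(235,335,145,245),0.012,.05,50)
print('warmer base'); comp(W,(45,225,145,270),0.02,.06,50)
print('lampbar'); comp(W,(45,225,145,270),0.19,.26,50)
white=(r.min(-1)>150)
print('dish'); comp(W,(100,185,170,240),0.02,.06,50,extra=white)
print('dish side'); comp(S,(300,360,130,175),0.02,.06,50,extra=(r2.min(-1)>150))
print('box'); comp(W,(430,490,185,245),0.035,.06,20); comp(W,(430,490,185,245),0.065,.09,10);comp(W,(430,490,185,245),0.09,.14,3)
print('box side');comp(S,(320,385,350,410),0.035,.06,20); comp(S,(320,385,350,410),0.065,.09,10);comp(S,(320,385,350,410),0.09,.14,3)
print('mill');comp(W,(355,400,110,155),0.05,.2,20)
print('holder foot');comp(W,(355,425,135,255),0.004,.015,50)
a=cv2.resize(cv2.cvtColor(p,4)[120:260,340:500],None,fx=5,fy=5,interpolation=2)[:, :800]
b=cv2.resize(cv2.cvtColor(ps,4)[250:410,300:440],None,fx=5,fy=5,interpolation=2)
cv2.imwrite('pics/c1.png',cv2.resize(np.hstack([cv2.resize(a,(800*7//8,700)),cv2.resize(b,(612,700))]),(800,427)))
```

```text
table
[nan nan nan]
[nan nan nan]
rusks top
281 mean [ 0.629  -0.0039  0.0147] rect [628.7  -3.6] [40.8 41.8] 41.2 z [0.01   0.0146 0.0198]
88 mean [0.6178 0.0546 0.0314] rect [618.4  54.8] [20.8 20.3] 82.4 z [0.0236 0.0324 0.0377]
204 mean [0.5732 0.0163 0.0243] rect [573.4  16.4] [31.4 31.3] 25.4 z [0.0183 0.0245 0.0294]
rusks side
47 mean [0.617  0.0553 0.0343] rect [617.5  54.9] [20.3 18. ] 83.5 z [0.0311 0.0345 0.0373]
139 mean [0.5707 0.0167 0.0253] rect [572.3  17.3] [31.7 33.4] 23.7 z [0.0195 0.0256 0.0291]
178 mean [ 0.6274 -0.0035  0.016 ] rect [628.5  -2.3] [38.5 40.6] 58.1 z [0.0118 0.0163 0.0196]
tray
268 mean [0.6478 0.0218 0.0175] rect [608.8  25.4] [143.5 170.1] 11.0 z [0.013  0.0174 0.0217]
237 mean [ 0.6305 -0.0036  0.0157] rect [630.2  -3.1] [41.5 43. ] 1.8 z [0.0126 0.0154 0.0203]
94 mean [0.6183 0.0547 0.0315] rect [618.4  54.5] [22.2 22.1] 49.1 z [0.0227 0.0324 0.0373]
228 mean [0.5741 0.0167 0.0243] rect [574.4  16.8] [33.5 33.2] 25.6 z [0.0191 0.0244 0.0293]
160 mean [0.5222 0.0363 0.0174] rect [518.2  27. ] [182.2  74.1] 74.0 z [0.0134 0.0173 0.022 ]
warmer b
[... 1084 characters left out ...]

1025 mean [ 0.5448 -0.367   0.0816] rect [ 544.3 -363.1] [71.6 57.6] 4.8 z [0.0706 0.0825 0.0862]
98 mean [ 0.5229 -0.3673  0.1113] rect [ 523.3 -365.6] [18.3 11. ] 6.3 z [0.0926 0.1145 0.1223]
mill
457 mean [ 0.7173 -0.1783  0.1142] rect [ 721.3 -180.8] [44.8 42. ] 79.4 z [0.0581 0.1248 0.1352]
holder foot
566 mean [ 0.6263 -0.2235  0.0084] rect [ 627.8 -222.8] [83.5 43. ] 66.9 z [0.0047 0.0085 0.0126]
58 mean [ 0.5973 -0.2137  0.0087] rect [ 597.6 -213.1] [37.4  9. ] 67.8 z [0.0044 0.0088 0.013 ]
100 mean [ 0.5783 -0.2106  0.0085] rect [ 578.4 -210.5] [39.3 16. ] 68.0 z [0.0047 0.0083 0.0125]
486 mean [ 0.5416 -0.1877  0.0083] rect [ 545.2 -189.9] [85.1 47.6] 67.7 z [0.0046 0.0081 0.0125]
```

View pics/c1.png

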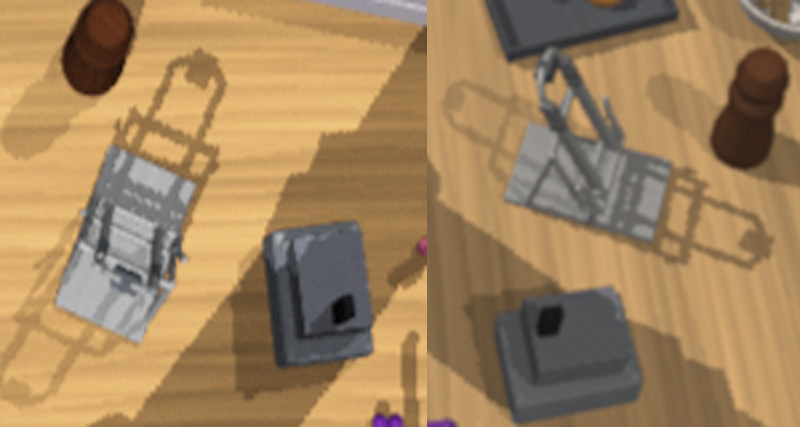

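Run:
```python
from h import *
for n,box in(('top',(340,430,130,260)),('side',(300,400,255,345))):
    p,d=load(n+'0'); W=cloud(n,d); u0,u1,v0,v1=box; P=W[v0:v1,u0:u1].reshape(-1,3); P=P[~np.isnan(P[:,0])]
    print(n,len(P))
    F=P[(P[:,2]>.004)&(P[:,2]<.0125)]; r=cv2.minAreaRect((F[:,:2]*1000).astype(np.float32)); print('foot',np.round(r[0],1),np.round(r[1],1),r[2])
    T=P[(P[:,2]>.025)&(P[:,2]<.2)]; T=T[(np.hypot(T[:,0]-.585,T[:,1]+.205)<.12)]
    a=np.radians(-22.4); c=np.array([.5835,-.2045])
    X=(T[:,:2]-c)@np.array([[np.cos(a),-np.sin(a)],[np.sin(a),np.cos(a)]]); Q=np.c_[X,T[:,2]]*1000
    print('N',len(Q))
    for lo in range(25,175,10):
        q=Q[(Q[:,2]>=lo)&(Q[:,2]<lo+10)]
        if len(q):
            print(lo,len(q),'x',np.percentile(q[:,0],[0,50,100]).round(0),'y',np.sort(q[:,1]).round(0)[::max(1,len(q)//14)])
```

```text
top 11655
foot [ 596.7 -204. ] [205.2 296.9] 88.90113067626953
N 713
25 145 x [-41.  19. 110.] y [-41. -37. -29. -20. -15. -10.  -3.   4.   8.  13.  21.  30.  37.  56.
  67.]
35 79 x [-40.  12. 108.] y [-42. -40. -37. -29. -21.  -6.   1.  16.  25.  27.  34.  36.  39.  55.
  62.  66.]
45 44 x [-39.  10. 105.] y [-42. -42. -39. -39. -37. -37. -25. -20.  21.  34.  36.  37.  39.  63.
  69.]
55 47 x [-36.   3. 104.] y [-44. -42. -40. -40. -39. -37. -25. -21. -20.  20.  24.  35.  36.  37.
  38.  43.]
65 42 x [-34.  -1. 101.] y [-48. -46. -43. -42. -38. -26.  19.  24.  34.  36.  38.  40.  40.  43.]
75 35 x [-33. -13. 106.] y [-42. -40. -39. -38. -37. -37. -23. -22. -21. -19.  24.  35.  37.  38.
  39.  44.  63.  71.]
85 34 x [-30.  -8. 106.] y [-40. -38. -26. -21. -20. -19.   6.  21.  24.  26.  36.  36.  39.  59.
  61.  64.  66.]
95 84 x [-30. -25. -10.] y [-42. -39. -35. -24. -19. -14.  -9.  -1.   8.  12.  22.  27.  32.  36.]
105 15 x [-27. -16. 106.] y [-23. -22. -21. -20. -19.  -6.  19.  19.  22.  24.  24.  25.  59.  63.
  64.]
115 15 x [-30. -21. 103.] y [-24. -24. -21. -20. -19. -19.  1
[... 1720 characters left out ...]
 24.  26.]
115 41 x [-37. -26. -19.] y [-25. -25. -24. -24. -23. -23. -22. -22. -19. -17.  19.  20.  21.  21.
  22.  22.  22.  22.  24.  25.  28.]
125 49 x [-41. -30. -24.] y [-25. -25. -24. -23. -23. -22. -21. -18.  19.  20.  21.  22.  22.  22.
  23.  26.  29.]
135 42 x [-45. -34. -29.] y [-26. -25. -24. -24. -23. -23. -22. -20. -18.  21.  22.  22.  23.  25.]
145 33 x [-46. -40. -34.] y [-25. -24. -22. -22. -22. -21. -21. -21. -19. -18. -18.  20.  22.  23.
  23.  25.  27.]
155 89 x [-54. -46. -38.] y [-21. -15. -13.  -9.  -8.  -7.  -5.  -3.  -0.   3.   5.   7.   9.  13.
  17.]
165 17 x [-50. -43. -41.] y [-13.  -9.  -8.  -8.  -5.  -4.  -2.  -2.   1.   1.   2.   2.   5.   8.
   9.   9.  10.]
```

Run:
```python
from h import *
from scipy.optimize import least_squares
# dish: use contour of white region in both images, rim circle r=50 at z=44
for n,box in(('top',(100,185,170,240)),('side',(305,358,130,172))):
    p,d=load(n+'0'); W=cloud(n,d); u0,u1,v0,v1=box
    z=W[...,2]; w=(p.min(-1)>165)&(z>.03)&(z<.06); m=np.zeros_like(w); m[v0:v1,u0:u1]=w[v0:v1,u0:u1]
    P=W[m]; a=np.radians(28); R=np.array([[np.cos(a),-np.sin(a)],[np.sin(a),np.cos(a)]])
    Q=(P[:,:2]-[.5692,.3357])@R*1000
    print(n,len(Q),'x',np.percentile(Q[:,0],[0,2,98,100]).round(1),'y',np.percentile(Q[:,1],[0,2,98,100]).round(1))
    for b in range(-75,60,10):
        q=Q[(Q[:,0]>=b)&(Q[:,0]<b+10)]
        if len(q):print(b,len(q),np.percentile(q[:,1],[1,99]).round(1))
# tongs head and box hood plane
for n,box in(('top',(340,430,130,260)),('side',(300,400,255,345))):
    p,d=load(n+'0');W=cloud(n,d);u0,u1,v0,v1=box;P=W[v0:v1,u0:u1].reshape(-1,3);P=P[(P[:,2]>.1)&(np.hypot(P[:,0]-.55,P[:,1]+.19)<.06)]
    print('head',np.sort(P[:,2])[-25:].round(4), P[P[:,2]>.16].mean(0))
for n,box in(('top',(430,490,185,245)),('side',(320,385,350,410))):
    p,d=load(n+'0');W=cloud(n,d);u0,u1,v0,v1=box;P=W[v0:v1,u0:u1].reshape(-1,3)
    a=np.radians(5);c=np.array([.5415,-.365]);Q=np.c_[(P[:,:2]-c)@np.array([[np.cos(a),-np.sin(a)],[np.sin(a),np.cos(a)]]),P[:,2]]*1000
    H=Q[(Q[:,2]>74)&(Q[:,2]<90)&(abs(Q[:,1])<22)&(Q[:,0]>-28)&(Q[:,0]<32)]; H=H[(abs(H[:,1])>9)|(H[:,0]>-5)]
    print('hood',len(H),np.polyfit(H[:,0],H[:,2],1)); T=Q[(Q[:,2]>95)&(abs(Q[:,1])<20)]; t=T[T[:,2]>np.percentile(T[:,2],98)-4]; print('tab top',t.mean(0),np.percentile(T[:,2],98), T.min(0),T.max(0))
```

```text
top 761 x [-73.4 -70.9   9.   10.7] y [-97.9 -56.5  25.4  38.8]
-75 54 [-63.   21.5]
-65 23 [-64.1  27.5]
-55 8 [-17.9  -1.6]
-45 43 [-37.5  18.7]
-35 111 [-48.6  29. ]
-25 128 [-53.4  33.4]
-15 158 [-56.4  36.1]
-5 159 [-57.3  30.8]
5 77 [-54.4  29.1]
side 223 x [-29.6 -19.9  48.3  49.7] y [-58.3 -50.1  23.5  29.6]
-35 1 [0.1 0.1]
-25 8 [-47.7  14.9]
-15 7 [-50. -35.]
-5 5 [-57.7 -35.8]
5 47 [-51.6  26.6]
15 52 [-51.5  27.1]
25 52 [-46.4  24.8]
35 36 [-35.7  12.7]
45 15 [-24.    0.9]
head [0.1636 0.1638 0.164  0.1641 0.1642 0.1644 0.1644 0.1646 0.1646 0.1648
 0.1648 0.1649 0.1652 0.1652 0.1653 0.1655 0.1659 0.1661 0.1662 0.1663
 0.1663 0.1671 0.1672 0.1674 0.1677] [ 0.54294011 -0.18704643  0.16296013]
head [0.1646 0.1646 0.1646 0.1647 0.1648 0.1648 0.1649 0.1649 0.165  0.165
 0.1652 0.1652 0.1653 0.1654 0.1657 0.1658 0.1659 0.1659 0.166  0.1664
 0.1667 0.1668 0.1676 0.168  0.1683] [ 0.5409191  -0.18660745  0.1633657 ]
hood 441 [-6.88543548e-02  8.20215472e+01]
tab top [-16.52433169  -0.3273196  121.63111135] 123.71931012860382 [-25.17231667  -6.5432708   96.3700083 ] [ -7.72144743   5.19561709 124.39398345]
hood 503 [-6.57778545e-02  8.33253667e+01]
tab top [-17.68166879   0.90384917 121.01265482] 122.78801978668126 [-26.157079    -4.6101597   95.13708531] [ -8.99961215   6.48178328 124.56325472]
```

```bash
cat >> h.py <<'E'
def plan(xyz,yaw,end=True):
    s=robot.read_state(); R=Ro.from_euler('xyz',s['tool_rot'],degrees=True).as_matrix()
    d=R.T@(np.array(xyz)-s['tcp_pos'])*1000; sp=(s['tool_rot'][2]-yaw+180)%360-180
    print('t',round(s['t'],2),'pos',s['tcp_pos'].round(4),'rot',s['tool_rot'].round(2),'F',s['force'].round(1),'open',round(s['opening']*1000,1))
    print('shift',d.round(1),'spin',round(sp,1)); return d,sp
E
python3 -c "
from h import *
plan([.5484,-.19,.2437],-22.4)"
```

```text
t 0.1 pos [ 0.2018 -0.6436  0.2438] rot [-1.7991e+02  1.0000e-02  1.7410e+01] F [0.4 0.1 0. ] open 87.9
shift [ 466.5 -329.2    0.6] spin 39.8
```

Emit:
drive_tool([
  [[47,-33,0],4],
  [[93,-66,0],8],
  [[140,-99,0],12],
  [[187,-132,0],16],
  [[233,-165,0],20],
  [[280,-198,0],24],
  [[327,-230,0],28],
  [[373,-263,0],32],
  [[420,-296,0],36],
  [[466,-329,0],39.8],
], claw=1)

```text
t: 1.35
tcp_pos: [0.5489, -0.1892, 0.2444]
tool_rot: [180.0, 0.0, -22.5]
force: [1.0, -0.6, -0.8]
opening: 0.0881
```

```bash
python3 -c "
from h import *
plan([.5484,-.19,.2437],-22.4);print(robot.read_state()['q'])"
```

```text
t 1.35 pos [ 0.5489 -0.1892  0.2444] rot [ 1.7999e+02  2.0000e-02 -2.2530e+01] F [ 1.  -0.6 -0.8] open 88.1
shift [-0.1  1.   0.7] spin -0.1
[  16.90742326   18.67481083   -5.068074    102.12515494    1.89051559
   59.30572909 -101.38728057]
```

Emit:
drive_tool([
  [[0,1,30],0],
  [[0,1,60],0],
  [[0,1,85],0],
  [[0,1,99],0],
  [[0,1,99],0],
])

```text
t: 1.98
tcp_pos: [0.5472, -0.1916, 0.1448]
tool_rot: [180.0, 0.1, -22.4]
force: [0.6, 0.2, 0.6]
opening: 0.0877
```

Run:
```python
from h import *
p,d=grab('side','s1'); q,e=grab('top','t1')
a=cv2.resize(cv2.cvtColor(p,4)[240:340,290:420],None,fx=4,fy=4,interpolation=2)
b=cv2.resize(cv2.cvtColor(q,4)[150:250,340:410],None,fx=4,fy=4,interpolation=2)
cv2.imwrite('pics/c2.png',np.hstack([a,b]))
```

```text
(no output)
```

View pics/c2.png

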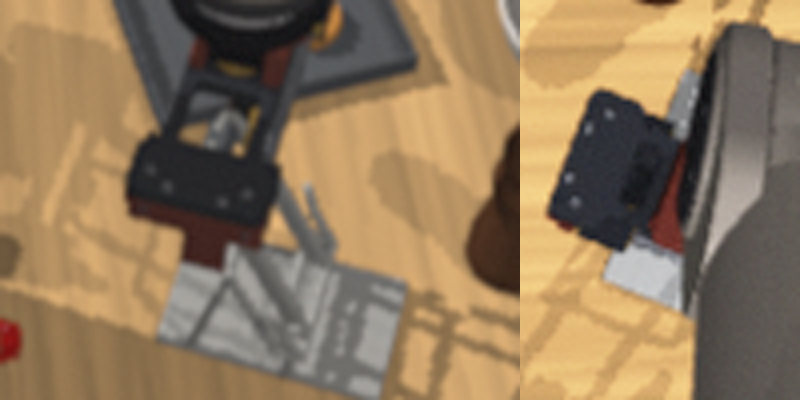

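Emit:
drive_tool([
  [[0,0,0],0],
  [[0,0,0],0],
  [[0,0,0],0],
  [[0,0,0],0],
], claw=-0.02)

```text
t: 2.58
tcp_pos: [0.5479, -0.1916, 0.1459]
tool_rot: [-180.0, -0.0, -22.4]
force: [0.3, 0.4, 0.9]
opening: 0.0513
```

Emit:
drive_tool([
  [[0,0,0],0],
  [[0,0,0],0],
])

```text
t: 2.82
tcp_pos: [0.5477, -0.1921, 0.1457]
tool_rot: [180.0, -0.0, -22.4]
force: [-0.4, -0.6, 1.2]
opening: 0.043
```

Emit:
drive_tool([
  [[-2,0,-5],0],
  [[-6,0,-13],0],
  [[-13,0,-27],0],
  [[-22,0,-47],0],
  [[-33,0,-71],0],
  [[-44,0,-95],0],
  [[-54,0,-115],0],
  [[-54,0,-115],0],
])

```text
t: 3.82
tcp_pos: [0.498, -0.171, 0.2628]
tool_rot: [-180.0, -0.2, -22.4]
force: [0.3, 0.0, -0.4]
opening: 0.043
```

Run:
```python
from h import *
p,d=grab('side','s2'); q,e=grab('top','t2')
plan([.5,0,.3],28)
W=cloud('side',d); z=W[...,2]
s=robot.read_state(); a=np.radians(s['tool_rot'][2]); g=s['tcp_pos']-[0,0,.003]
Q=(W-g); X=Q[...,0]*np.cos(a)+Q[...,1]*np.sin(a);Y=-Q[...,0]*np.sin(a)+Q[...,1]*np.cos(a);Z=Q[...,2]
m=(abs(Y)<.04)&(X>-.05)&(X<.09)&(Z<-.022)&(Z>-.15)
X,Y,Z=[k[m]*1000 for k in(X,Y,Z)]
for lo in range(-135,-20,8):
    k=(Z>=lo)&(Z<lo+8)
    if k.sum():print(lo+4,k.sum(),'x',np.percentile(X[k],[2,50,98]).round(0),'y',np.percentile(Y[k],[2,25,75,98]).round(0))
a=cv2.resize(cv2.cvtColor(p,4)[200:340,290:420],None,fx=4,fy=4,interpolation=2)
cv2.imwrite('pics/c3.png',a)
```

```text
t 3.92 pos [ 0.4976 -0.171   0.2607] rot [ 1.800e+02 -1.000e-02 -2.239e+01] F [ 0.1  0.9 -0.9] open 43.0
shift [ -62.9 -159.   -39.3] spin -50.4
-107 21 x [45. 52. 57.] y [-25. -22.  16.  21.]
-99 41 x [42. 50. 56.] y [-23. -21.  16.  21.]
-91 34 x [38. 46. 52.] y [-22. -21.  16.  19.]
-83 35 x [34. 43. 49.] y [-22. -20.  16.  20.]
-75 40 x [29. 39. 46.] y [-22. -20.  16.  20.]
-67 36 x [27. 36. 41.] y [-21. -20.  17.  21.]
-59 38 x [22. 31. 37.] y [-22. -20.  16.  19.]
-51 33 x [19. 28. 33.] y [-21. -20.  17.  22.]
-43 43 x [13. 22. 29.] y [-22. -20.  16.  19.]
-35 40 x [11. 20. 26.] y [-21. -20.  17.  21.]
-27 39 x [ 8. 17. 21.] y [-22. -19.  16.  23.]
-19 3 x [15. 16. 17.] y [-21. -19.  -1.  15.]
```

View pics/c3.png

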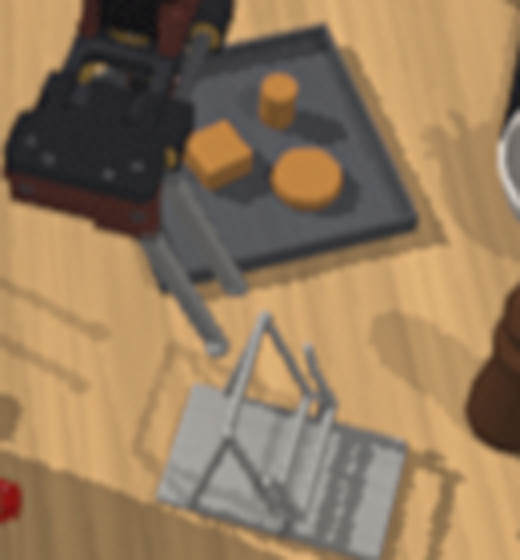

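```bash
python3 -c "
from h import *
plan([.5734,.0313,.21],28)"
```

```text
t 3.92 pos [ 0.4976 -0.171   0.2607] rot [ 1.800e+02 -1.000e-02 -2.239e+01] F [ 0.1  0.9 -0.9] open 43.0
shift [  -7.  -215.9   50.7] spin -50.4
```

Emit:
drive_tool([
  [[0,-12,2],-3],
  [[-2,-36,5],-9],
  [[-3,-66,12],-16],
  [[-4,-96,20],-23],
  [[-5,-126,28],-30],
  [[-6,-156,36],-37],
  [[-7,-184,44],-43],
  [[-7,-204,49],-47.5],
  [[-7,-216,51],-50.4],
  [[-7,-216,51],-50.4],
])

```text
t: 5.18
tcp_pos: [0.5738, 0.0318, 0.2094]
tool_rot: [-180.0, 0.0, 28.1]
force: [-0.1, 0.3, -1.0]
opening: 0.043
```

Run:
```python
from h import *
p,d=grab('side','s3')
plan([.5734,.0313,.138],28)
W=cloud('side',d)
s=robot.read_state(); a=np.radians(s['tool_rot'][2]); g=s['tcp_pos']-[0,0,.003]
Q=(W-g); X=Q[...,0]*np.cos(a)+Q[...,1]*np.sin(a);Y=-Q[...,0]*np.sin(a)+Q[...,1]*np.cos(a);Z=Q[...,2]
m=(abs(Y)<.04)&(X>-.05)&(X<.09)&(Z<-.022)&(Z>-.125)
r=p.astype(int); rk=(r[...,0]-r[...,2]>80)&(W[...,2]>.027)&(X>.02)&(X<.08)&(abs(Y)<.04)
print('rusk top rel', [np.percentile(k[rk]*1000,[5,50,95]).round(1) for k in(X,Y)], rk.sum(), W[rk].mean(0))
X,Y,Z=[k[m]*1000 for k in(X,Y,Z)]
for lo in range(-119,-20,12):
    k=(Z>=lo)&(Z<lo+12)
    if k.sum():print(lo+6,k.sum(),'x',np.percentile(X[k],[2,50,98]).round(0),'y',np.percentile(Y[k],[2,25,75,98]).round(0))
print(proj('side',s['tcp_pos']))
u,v=proj('side',s['tcp_pos'])[0].astype(int)
cv2.imwrite('pics/c4.png',cv2.resize(cv2.cvtColor(p,4)[v-40:v+80,u-50:u+80],None,fx=5,fy=5,interpolation=2))
```

```text
t 5.22 pos [0.5737 0.0308 0.2096] rot [1.7999e+02 3.0000e-02 2.7960e+01] F [ 0.8 -0.3 -0.7] open 43.2
shift [ 0.  -0.6 71.6] spin -0.0
rusk top rel [array([41.3, 49.5, 59.5]), array([-7.4,  1.4, 11.1])] 49 [0.61679763 0.05539802 0.03365408]
-113 7 x [47. 49. 53.] y [-23. -22.  18.  19.]
-101 24 x [41. 46. 53.] y [-23. -21. -16.  19.]
-89 19 x [35. 41. 49.] y [-20. -19.  17.  21.]
-77 17 x [29. 37. 43.] y [-20. -20. -18.  18.]
-65 17 x [23. 28. 38.] y [-22. -20. -19.   9.]
-53 17 x [17. 23. 30.] y [-21. -19. -18.  19.]
-41 27 x [11. 18. 27.] y [-21. -19.  17.  19.]
-29 18 x [ 8. 13. 20.] y [-21. -20.  17.  21.]
-17 1 x [6. 6. 6.] y [17. 17. 17. 17.]
[[347.6841842  181.89118776]]
```

View pics/c4.png

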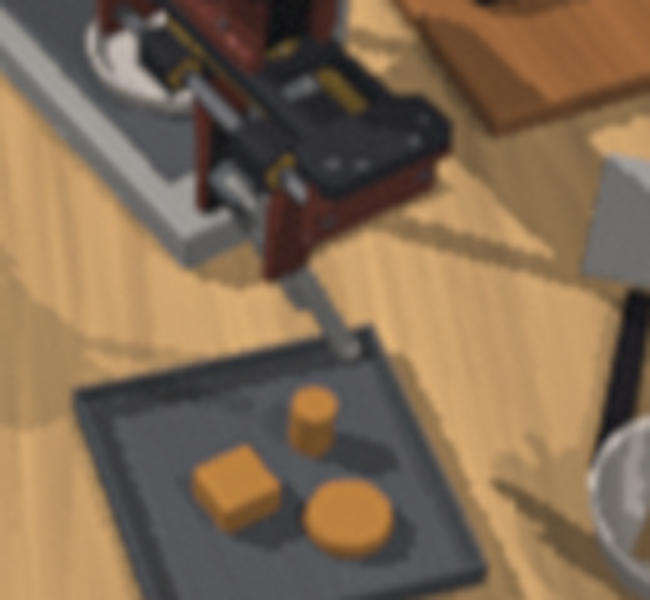

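Emit:
drive_tool([
  [[0,-1,10],0],
  [[0,-1.2,25],0],
  [[0,-1.2,40],0],
  [[0,-1.2,52],0],
  [[0,-1.2,60],0],
  [[0,-1.2,66],0],
  [[0,-1.2,71],0],
  [[0,-1.2,71],0],
], claw=0.01)

```text
t: 6.22
tcp_pos: [0.5731, 0.0323, 0.1385]
tool_rot: [-180.0, 0.0, 28.0]
force: [-0.1, -0.6, -1.1]
opening: 0.0444
```

Run:
```python
from h import *
p,d=grab('side','s4'); q,e=grab('top','t4')
s=robot.read_state();plan([.5734,.0313,.138],28)
c=[]
for n,im in(('side',p),('top',q)):
    u,v=proj(n,[.618,.055,.025])[0].astype(int)
    c.append(cv2.resize(cv2.cvtColor(im,4)[v-30:v+30,u-40:u+40],(400,300),interpolation=2))
cv2.imwrite('pics/c5.png',np.hstack(c))
```

```text
t 6.33 pos [0.5733 0.0324 0.1389] rot [ 1.7999e+02 -3.0000e-02  2.8010e+01] F [ 0.5 -0.4 -1.4] open 44.6
shift [-0.4  1.   0.9] spin 0.0
```

View pics/c5.png

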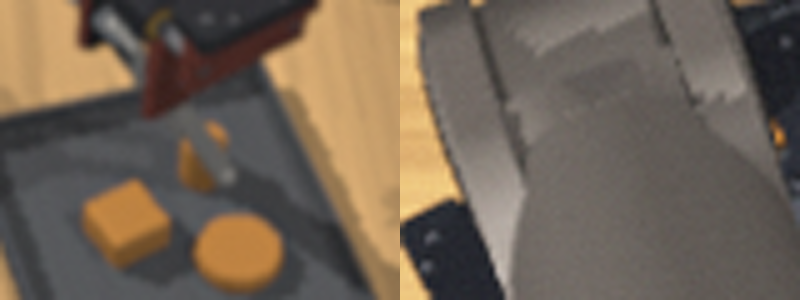

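Run:
```python
from h import *
o=proj('side',[.618,.055,.025])[0].astype(int)-[40,30]
s=robot.read_state(); a=np.radians(28); f=np.array([np.cos(a),np.sin(a),0]); y=np.array([-np.sin(a),np.cos(a),0])
for F in(44,50.5,57):
  for Z in(-110,-118):
    print(F,Z,((proj('side',s['tcp_pos']+f*F/1000-y*.0202+[0,0,Z/1000])[0]-o)*5).round(0))
p,d=load('s4');W=cloud('side',d)
Q=W-s['tcp_pos'];X=Q@f*1000;Y=Q@y*1000
m=(W[...,2]>.01)&(X>20)&(X<75)&(abs(Y)<32)&(W[...,2]<.07)
r=p.astype(int);og=(r[...,0]-r[...,2]>80)
print('rusk',X[m&og].mean(),np.percentile(X[m&og],[5,95]),np.percentile(Y[m&og],[5,95]),W[m&og][:,2].max())
k=m&~og
for lo in range(10,70,8):
    j=k&(W[...,2]*1000>=lo)&(W[...,2]*1000<lo+8)&(Y<-8)
    if j.any():print(lo,j.sum(),np.percentile(X[j],[5,50,95]).round(1),np.percentile(Y[j],[5,50,95]).round(1))
```

```text
44 -110 [215. 175.]
44 -118 [214. 185.]
50.5 -110 [225. 170.]
50.5 -118 [224. 180.]
57 -110 [235. 165.]
57 -118 [234. 175.]
rusk 48.487456292959614 [38.50275976 60.68476124] [-10.84557282   4.15038711] 0.06846400539927955
10 3 [46.2 47.2 49.2] [-10.4 -10.   -8.7]
18 3 [43.8 46.1 46.4] [-9.  -8.9 -8.5]
26 10 [43.3 46.5 53.9] [-24.9 -21.9 -18.3]
34 8 [40.4 46.7 51.6] [-24.  -21.2 -19.6]
42 9 [36.9 41.8 47.2] [-22.9 -20.6 -20. ]
50 8 [30.3 36.2 42.9] [-21.1 -20.4 -18.1]
58 8 [28.1 34.9 40.2] [-22.5 -20.9 -19.5]
66 2 [29.6 32.3 35. ] [-22.1 -22.  -21.9]
```

Emit:
drive_tool([
  [[0,0,0],0],
  [[0,0,0],0],
  [[0,0,0],0],
], claw=-0.14)

```text
t: 6.7
tcp_pos: [0.5733, 0.0323, 0.1389]
tool_rot: [180.0, -0.0, 28.0]
force: [-0.1, 0.4, 1.0]
opening: 0.0378
```

Run:
```python
from h import *
p,d=grab('side','s5')
s=robot.read_state();plan([.5734,.0313,.138],28)
a=np.radians(28); f=np.array([np.cos(a),np.sin(a),0]); y=np.array([-np.sin(a),np.cos(a),0])
W=cloud('side',d)
Q=W-s['tcp_pos'];X=Q@f*1000;Y=Q@y*1000
m=(W[...,2]>.005)&(X>20)&(X<85)&(abs(Y)<32)&(W[...,2]<.045)
r=p.astype(int);og=(r[...,0]-r[...,2]>80)
for z0,z1 in((5,15),(15,25),(25,31),(31,45)):
    j=m&og&(W[...,2]*1000>z0)&(W[...,2]*1000<=z1); 
    if j.any():print(z0,j.sum(),np.percentile(X[j],[5,50,95]).round(1),np.percentile(Y[j],[5,50,95]).round(1))
k=m&~og&(Y<-8)&(W[...,2]>.022); print(np.percentile(X[k],[5,50,95]),np.percentile(Y[k],[5,50,95]))
o=proj('side',[.618,.055,.025])[0].astype(int)-[30,22]
cv2.imwrite('pics/c6.png',cv2.resize(cv2.cvtColor(p,4)[o[1]:o[1]+45,o[0]:o[0]+60],None,fx=10,fy=10,interpolation=2))
```

```text
t 6.75 pos [0.5733 0.0323 0.1389] rot [ 1.7999e+02 -2.0000e-02  2.8000e+01] F [-0.6  0.4  0.7] open 38.2
shift [-0.4  1.   0.9] spin 0.0
5 1 [41.6 41.6 41.6] [1.1 1.1 1.1]
15 2 [40.1 40.2 40.4] [0.1 0.2 0.2]
25 3 [40.  40.3 42.2] [0.9 0.9 3.8]
31 5 [58.4 59.7 61.1] [-2.4 -0.3  5.2]
[40.84825473 46.52518728 52.5986864 ] [-21.73610697 -17.99952154  -8.59139203]
```

View pics/c6.png

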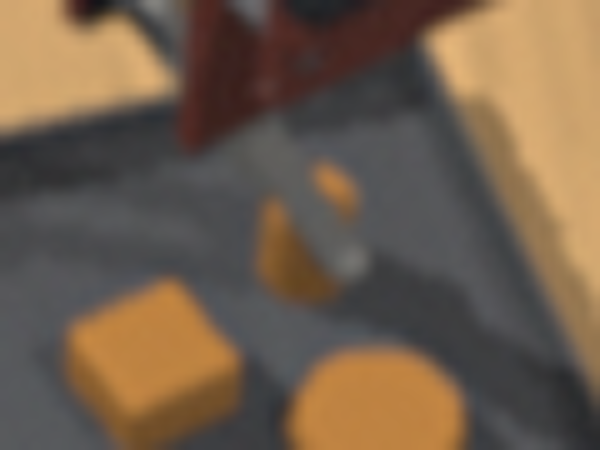

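Emit:
drive_tool([
  [[0,0,0],0],
  [[0,0,0],0],
], claw=-0.2)

```text
t: 7.0
tcp_pos: [0.5733, 0.0323, 0.1389]
tool_rot: [180.0, -0.0, 28.0]
force: [-1.1, -0.2, 2.4]
opening: 0.0369
```

Emit:
drive_tool([
  [[0,0,0],0],
  [[0,0,0],0],
])

```text
t: 7.25
tcp_pos: [0.5732, 0.0323, 0.1388]
tool_rot: [180.0, -0.0, 28.0]
force: [-2.2, 0.4, 2.9]
opening: 0.0371
```

Emit:
drive_tool([
  [[0,0,-2],0],
  [[0,0,-6],0],
  [[0,0,-14],0],
  [[0,0,-25],0],
  [[0,0,-38],0],
  [[0,0,-50],0],
  [[0,0,-50],0],
])

```text
t: 8.12
tcp_pos: [0.5739, 0.0324, 0.1901]
tool_rot: [179.9, -0.1, 28.0]
force: [0.3, -0.5, -0.4]
opening: 0.037
```

Run:
```python
from h import *
p,d=grab('side','s6'); q,e=grab('top','t6')
s=robot.read_state();plan([.5734,.0313,.19],28)
a=np.radians(28); f=np.array([np.cos(a),np.sin(a),0]); y=np.array([-np.sin(a),np.cos(a),0])
for n,im,dd in(('side',p,d),('top',q,e)):
    W=cloud(n,dd);Q=W-s['tcp_pos'];X=Q@f*1000;Y=Q@y*1000;Z=Q[...,2]*1000
    r=im.astype(int);og=(r[...,0]-r[...,2]>80)
    m=(abs(X-50)<35)&(abs(Y)<35)&(Z>-145)&(Z<-85)&og
    for z0 in range(-145,-85,10):
        j=m&(Z>z0)&(Z<=z0+10)
        if j.any():print(n,z0,j.sum(),np.percentile(X[j],[0,50,100]).round(1),np.percentile(Y[j],[0,50,100]).round(1))
    k=(abs(Y)<35)&(Z<-30)&(Z>-125)&(X>0)&(X<70)&~og
    for z0 in range(-125,-30,15):
        j=k&(Z>z0)&(Z<=z0+15)&(Y<0)
        if j.any():print(n,'tongs',z0,j.sum(),np.percentile(X[j],[5,50,95]).round(1),np.percentile(Y[j],[5,50,95]).round(1))
u,v=proj('side',s['tcp_pos']+f*.05-[0,0,.11])[0].astype(int)
cv2.imwrite('pics/c7.png',cv2.resize(cv2.cvtColor(p,4)[v-40:v+20,u-45:u+35],None,fx=8,fy=8,interpolation=2))
```

```text
t 8.22 pos [0.573  0.0322 0.1887] rot [179.99  -0.    28.  ] F [-0.  -0.4 -1.7] open 36.9
shift [-0.1  1.  -1.3] spin -0.0
side -125 2 [41.7 41.9 42.1] [-1.   1.2  3.4]
side -115 8 [39.7 41.  63.9] [-1.6  0.9  5.9]
side -105 7 [40.6 59.7 63.8] [-5.4  1.1  6.5]
side tongs -125 20 [41.7 45.3 50.7] [-15.9  -7.5  -4.1]
side tongs -110 29 [42.7 48.1 60.5] [-22.1 -18.1  -2.4]
side tongs -95 19 [34.1 40.6 48.6] [-19.2 -17.7 -16.3]
side tongs -80 14 [28.5 33.6 40.2] [-19.1 -17.3 -15.7]
side tongs -65 19 [20.7 26.9 33.3] [-18.9 -17.8 -16.4]
side tongs -50 20 [12.4 19.5 25.1] [-19.7 -17.2 -15.5]
side tongs -35 4 [12.6 15.  18.6] [-18.6 -17.8 -16.6]
```

View pics/c7.png

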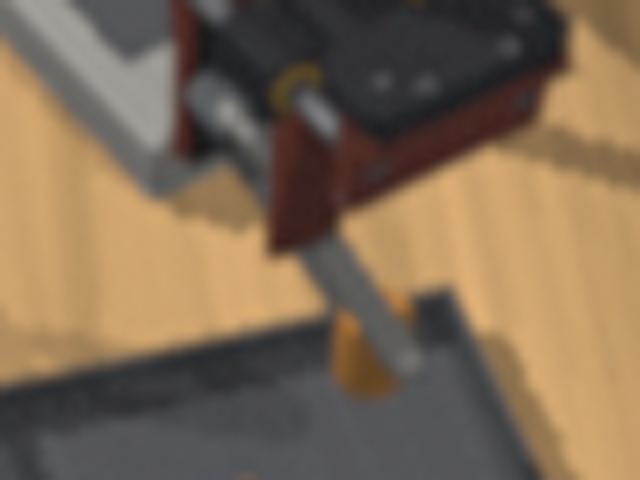

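```bash
python3 -c "
from h import *
plan([.4336,.2512,.205],28)"
```

```text
t 8.22 pos [0.573  0.0322 0.1887] rot [179.99  -0.    28.  ] F [-0.  -0.4 -1.7] open 36.9
shift [ -20.3 -258.8  -16.3] spin -0.0
```

Emit:
drive_tool([
  [[-1,-6,-6],0],
  [[-2,-20,-16],0],
  [[-4,-46,-16],0],
  [[-6,-80,-16],0],
  [[-9,-118,-16],0],
  [[-12,-156,-16],0],
  [[-15,-194,-16],0],
  [[-18,-226,-16],0],
  [[-20,-248,-16],0],
  [[-20,-259,-16],0],
])

```text
t: 9.48
tcp_pos: [0.4325, 0.2534, 0.2053]
tool_rot: [-180.0, -0.0, 28.2]
force: [-0.5, -0.3, -1.1]
opening: 0.0369
```

```bash
cat > chk.py <<'E'
from h import *
import sys
tag=sys.argv[1]
s=robot.read_state()
a=np.radians(28); f=np.array([np.cos(a),np.sin(a),0]); y=np.array([-np.sin(a),np.cos(a),0])
D=np.array([.5753,.3265,.035])
for n in('side','top'):
    im,dd=grab(n,tag+n); W=cloud(n,dd)
    r=im.astype(int);og=(r[...,0]-r[...,2]>80)
    for nm,O,zb in(('relTCP',s['tcp_pos'],(-150,-90)),('relDish',D,(2,60))):
        Q=W-O;X=Q@f*1000;Y=Q@y*1000;Z=Q[...,2]*1000
        m=(abs(X-(50 if nm=='relTCP' else 0))<35)&(abs(Y)<35)&(Z>zb[0])&(Z<zb[1])&og
        if m.any():print(n,nm,m.sum(),'X',np.percentile(X[m],[2,50,98]).round(1),'Y',np.percentile(Y[m],[2,50,98]).round(1),'Z',np.percentile(Z[m],[2,50,98]).round(1))
    # lamp bar
    Q=W-np.array([.5692,.3357,0]);X=Q@f*1000;Y=Q@y*1000;Z=Q[...,2]*1000
    m=(Z>195)&(Z<240)&(abs(Y)<140)&(abs(X-5)<38)
    if m.sum()>50:print(n,'bar',m.sum(),np.percentile(X[m],[1,99]).round(1),np.percentile(Z[m],[50,90]).round(1))
    # dish
    wh=(im.min(-1)>165)&(Z>30)&(Z<60)&(abs(X)<60)&(abs(Y+11)<60)
    if wh.sum()>50:
        print(n,'dish',wh.sum(),'X',np.percentile(X[wh],[1,99]).round(1),'Y',np.percentile(Y[wh],[1,99]).round(1))
plan([.5307,.3028,.205],28)
E
python3 chk.py a
```

```text
side relTCP 3 X [56.9 58.5 59.9] Y [-2.7 -0.6 -0.4] Z [-104.9 -103.6 -102.3]
side bar 1914 [-25.6  33.7] [220.4 223.1]
side dish 409 X [-33.   49.2] Y [-51.6  27.1]
top relTCP 1 X [62.8 62.8 62.8] Y [-0.4 -0.4 -0.4] Z [-106.3 -106.3 -106.3]
top bar 4639 [-24.4  34.7] [218.9 222.1]
top dish 713 X [-45.1   9.9] Y [-56.   37.1]
t 9.57 pos [0.4332 0.2529 0.2051] rot [-1.7998e+02 -4.0000e-02  2.8140e+01] F [ 0.4 -0.6 -0.7] open 36.8
shift [109.6   2.    0.2] spin 0.1
```

Emit:
drive_tool([
  [[8,0.5,0],0],
  [[26,1,0],0],
  [[50,1.5,0],0],
  [[74,2,0],0],
  [[94,2,0],0],
  [[106,2,0],0],
  [[110,2,0],0],
  [[110,2,8],0],
  [[110,2,16],0],
  [[110,2,16],0],
])

```text
t: 10.82
tcp_pos: [0.531, 0.3008, 0.1876]
tool_rot: [180.0, 0.1, 28.0]
force: [0.7, -0.1, -1.5]
opening: 0.0371
```

```bash
python3 chk.py b
python3 - <<'E'
from h import *
p,d=load('bside')
cv2.imwrite('pics/c8.png',cv2.resize(cv2.cvtColor(p,4)[60:200,270:400],None,fx=4,fy=4,interpolation=2))
E
```

```text
side relTCP 1 X [39.5 39.5 39.5] Y [1.2 1.2 1.2] Z [-103.9 -103.9 -103.9]
side relDish 1 X [-11.6 -11.6 -11.6] Y [-0.6 -0.6 -0.6] Z [48.7 48.7 48.7]
side bar 725 [-25.5  34.1] [219.7 222.7]
side dish 252 X [-33.7  48.8] Y [-50.1  25.2]
top bar 1571 [-24.1  34.9] [219. 222.]
t 10.93 pos [0.5316 0.3014 0.1886] rot [1.7999e+02 2.0000e-02 2.8010e+01] F [ 0.8  0.4 -1.3] open 36.5
shift [ -0.2  -1.7 -16.4] spin 0.0
```

View pics/c8.png

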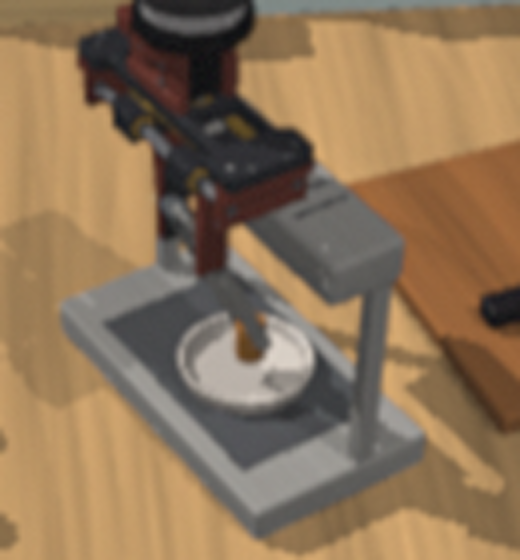

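Emit:
drive_tool([
  [[0,-1,5],0],
  [[0,-1,10],0],
  [[0,-1,13],0],
  [[0,-1,15],0],
  [[0,-1,16],0],
  [[0,-1,16],0],
])

```text
t: 11.68
tcp_pos: [0.5315, 0.3024, 0.1727]
tool_rot: [180.0, -0.0, 28.0]
force: [-1.4, 0.1, -0.8]
opening: 0.0365
```

Emit:
drive_tool([
  [[0,0,0.5],0],
  [[0,0,1],0],
  [[0,0,1.5],0],
  [[0,0,1.5],0],
  [[0,0,1.5],0],
])

```text
t: 12.3
tcp_pos: [0.5314, 0.3024, 0.1711]
tool_rot: [-180.0, 0.0, 28.0]
force: [0.9, -0.6, -1.4]
opening: 0.0371
```

Emit:
drive_tool([
  [[0,0,0.5],0],
  [[0,0,1],0],
  [[0,0,1],0],
])

```text
t: 12.68
tcp_pos: [0.5316, 0.3025, 0.1709]
tool_rot: [180.0, -0.0, 28.0]
force: [-2.4, -1.6, 5.6]
opening: 0.037
```

Emit:
drive_tool([
  [[0,0,0],0],
  [[0,0,0],0],
], claw=-0.14)

```text
t: 12.92
tcp_pos: [0.5315, 0.3025, 0.1709]
tool_rot: [180.0, -0.0, 28.0]
force: [-2.5, -1.4, 5.0]
opening: 0.0383
```

Emit:
drive_tool([
  [[0,0,0],0],
  [[0,0,0],0],
], claw=-0.08)

```text
t: 13.18
tcp_pos: [0.5314, 0.3023, 0.1698]
tool_rot: [180.0, 0.0, 28.0]
force: [0.0, -0.5, -0.4]
opening: 0.0404
```

Emit:
drive_tool([
  [[0,0,0],0],
  [[0,0,0],0],
  [[0,0,0],0],
], claw=0.02)

```text
t: 13.55
tcp_pos: [0.5314, 0.3023, 0.1701]
tool_rot: [180.0, 0.0, 28.0]
force: [0.0, -0.9, -1.2]
opening: 0.0448
```

```bash
python3 chk.py c
```

```text
side bar 751 [-26.3  34.3] [220.3 223.1]
side dish 215 X [-32.5  50.8] Y [-50.5  23.8]
top bar 1688 [-24.   34.8] [219.  222.3]
t 13.65 pos [0.5314 0.3024 0.1701] rot [180.     0.    28.01] F [ 0.1 -0.1 -0.7] open 44.8
shift [ -0.4  -0.7 -34.9] spin 0.0
```

Emit:
drive_tool([
  [[-3,0,0],0],
  [[-10,0,0],0],
  [[-22,0,0],0],
  [[-38,0,-2],0],
  [[-58,0,-10],0],
  [[-80,0,-25],0],
  [[-100,0,-40],0],
  [[-110,0,-50],0],
  [[-110,0,-50],0],
])

```text
t: 14.78
tcp_pos: [0.4343, 0.2506, 0.221]
tool_rot: [180.0, -0.1, 28.0]
force: [0.2, 0.4, -1.2]
opening: 0.0449
```

```bash
python3 chk.py e
python3 - <<'E'
from h import *
s=robot.read_state();a=np.radians(s['tool_rot'][2]); f=np.array([np.cos(a),np.sin(a),0]); y=np.array([-np.sin(a),np.cos(a),0])
for n in('side','top'):
    p,d=load('e'+n); W=cloud(n,d)
    Q=W-np.array([.5753,.3265,.035]);r=p.astype(int);X=Q@f*1000;Y=Q@y*1000;Z=Q[...,2]*1000
    m=(abs(X)<42)&(abs(Y)<42)&(Z>-10)&(Z<45)&(r[...,0]-r[...,2]>50)
    print(n,m.sum(),[np.percentile(k[m],[2,50,98]).round(1) for k in(X,Y,Z)] if m.any() else '')
    Q=W-s['tcp_pos'];X=Q@f*1000;Y=Q@y*1000;Z=Q[...,2]*1000
    for z0 in range(-125,-20,15):
        j=(abs(Y)<35)&(Z>z0)&(Z<=z0+15)&(X>0)&(X<80)
        if j.any():print(n,'tongs',z0+7,j.sum(),np.percentile(X[j],[5,50,95]).round(1),np.percentile(Y[j],[5,95]).round(1))
p,d=load('eside')
u,v=proj('side',[.575,.3265,.05])[0].astype(int)
cv2.imwrite('pics/c9.png',cv2.resize(cv2.cvtColor(p,4)[v-50:v+40,u-80:u+40],None,fx=6,fy=6,interpolation=2))
plan([.5477-.054*.9245,-.192+.054*.381,.2607],-22.4)
E
```

```text
side relDish 22 X [-8.1 -0.6  8.2] Y [-7.9 -1.1  7.8] Z [25.9 30.7 33.3]
side bar 1914 [-25.4  33.3] [220.6 223.1]
side dish 232 X [-32.8  50.6] Y [-50.6  26.8]
top relDish 59 X [-10.4  -4.1   2.6] Y [-13.7  -3.7   5.8] Z [14.3 29.  34. ]
top bar 4641 [-24.5  34.6] [219.  222.1]
top dish 595 X [-45.5   9.6] Y [-56.2  37.8]
t 14.88 pos [0.4346 0.2507 0.2201] rot [ 1.800e+02 -3.000e-02  2.799e+01] F [ 0.   0.3 -1.3] open 44.7
shift [109.3  -0.9  15.1] spin -0.0
side 69 [array([-9.7, -3.6,  9.4]), array([-11.7,  -3.7,   8.8]), array([ 6.8, 26.2, 33.2])]
side tongs -118 3 [44.2 44.9 48.3] [-24.4  12. ]
side tongs -103 29 [39.4 45.4 52.2] [-25.2  20. ]
side tongs -88 22 [33.1 36.8 45.4] [-24.3  17.8]
side tongs -73 29 [24.9 31.3 38.5] [-22.5  19.7]
side tongs -58 19 [16.8 24.5 29.8] [-24.1 -19. ]
side tongs -43 25 [11.1 16.6 24.7] [-23.6  13.1]
side tongs -28 19 [ 5.4  9.8 16.7] [-23.5  19.3]
top 77 [array([-10.6,  -4.4,   2.9]), array([-14.3,  -4.6,   7. ]), array([ 4.6, 28.7, 33.9])]
top tongs -103 1 [43.8 43.8 43.8] [-24.5 -24.5]
top tongs -88 2 [38.7 39.4 40.2] [-25.5 -24.5]
t 14.88 pos [0.4346 0.2507 0.2201] rot [ 1.800e+02 -3.000e-02  2.799e+01] F [ 0.   0.3 -1.3] open 44.7
shift [-142.4  402.4  -40.7] spin 50.4
```

View pics/c9.png

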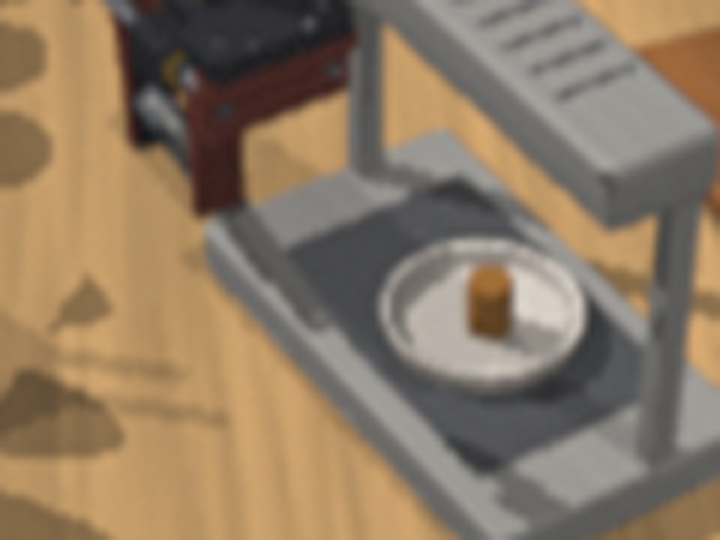

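Emit:
drive_tool([
  [[-5,14,-8],2],
  [[-17,48,-20],7],
  [[-34,96,-35],13],
  [[-51,145,-41],19],
  [[-69,195,-41],25],
  [[-87,245,-41],31],
  [[-104,295,-41],37],
  [[-121,342,-41],43],
  [[-135,382,-41],48],
  [[-142,402,-41],50.4],
])

```text
t: 16.12
tcp_pos: [0.4973, -0.1741, 0.261]
tool_rot: [180.0, 0.0, -22.7]
force: [0.0, 0.4, -0.6]
opening: 0.0446
```

Emit:
drive_tool([
  [[0,0,0],0],
  [[0,0,0],0],
])

```text
t: 16.38
tcp_pos: [0.4978, -0.169, 0.261]
tool_rot: [-180.0, 0.0, -22.2]
force: [-0.2, -0.9, -1.0]
opening: 0.0446
```

```bash
cat > cmp.py <<'E'
from h import *
def meas(tag,g,yaw):
    p,d=load(tag); W=cloud('side',d);a=np.radians(yaw); Q=(W-g)*1000; X=Q[...,0]*np.cos(a)+Q[...,1]*np.sin(a);Y=-Q[...,0]*np.sin(a)+Q[...,1]*np.cos(a);Z=Q[...,2]
    m=(abs(Y)<40)&(X>-20)&(X<90)&(Z<-28)&(Z>-150)
    X,Y,Z=X[m],Y[m],Z[m]; n=Y<0
    k=n&(Z>-98)
    c=np.polyfit(Z[k],X[k],1); print(tag,'slope',c[0].round(3),'x@-60',np.polyval(c,-60).round(1),'Yneg',np.median(Y[k]).round(1),'Ypos',np.median(Y[~n&(Z>-98)]).round(1))
    for nm,kk in(('neg',n),('pos',~n)):
        zt=-np.sin(np.radians(25))*X+np.cos(np.radians(25))*Z; print('  tip end along',nm,np.sort(zt[kk])[:6].round(1))
meas('s2',np.array([.4978,-.171,.262]),-22.4)
grab('side','s7'); s=robot.read_state()
meas('s7',s['tcp_pos'],s['tool_rot'][2])
plan([.4978,-.1710,.262],-22.4)
E
python3 cmp.py
```

```text
s2 slope -0.479 x@-60 28.7 Yneg -20.0 Ypos 16.5
  tip end along neg [-123.6 -122.6 -122.6 -122.1 -121.4 -120.5]
  tip end along pos [-125.7 -124.5 -123.5 -123.3 -121.5 -120.8]
s7 slope -0.457 x@-60 27.0 Yneg -21.1 Ypos 16.8
  tip end along neg [-124.7 -124.1 -122.9 -122.5 -122.3 -121.7]
  tip end along pos [-124.3 -123.4 -122.7 -122.4 -122.2 -122.2]
t 16.43 pos [ 0.4978 -0.1689  0.2611] rot [-1.7996e+02  3.0000e-02 -2.2190e+01] F [ 0.1  0.1 -0.6] open 44.6
shift [ 0.8  2.  -0.9] spin 0.2
```

```bash
python3 -c "
from h import *
plan([.5477,-.192,.1457],-22.4)"
```

```text
t 16.43 pos [ 0.4978 -0.1689  0.2611] rot [-1.7996e+02  3.0000e-02 -2.2190e+01] F [ 0.1  0.1 -0.6] open 44.6
shift [ 55.    2.7 115.4] spin 0.2
```

Emit:
drive_tool([
  [[2,2,0],0.2],
  [[8,2,13],0.2],
  [[17,2,33],0.2],
  [[24,2,48],0.2],
  [[31,2,63],0.2],
  [[37,2,76],0.2],
  [[37,2,76],0.2],
])

```text
t: 17.3
tcp_pos: [0.531, -0.1868, 0.184]
tool_rot: [180.0, 0.1, -22.6]
force: [-0.3, 0.1, 0.3]
opening: 0.045
```

```bash
python3 -c "
from h import *
plan([.5477,-.192,.1457],-22.4)"
```

```text
t 17.3 pos [ 0.531  -0.1868  0.184 ] rot [ 1.7999e+02  1.0000e-01 -2.2600e+01] F [-0.3  0.1  0.3] open 45.0
shift [17.5 -1.7 38.2] spin -0.2
```

Emit:
drive_tool([
  [[5,-0.7,10],0],
  [[10,-0.7,19],0],
  [[14,-0.7,27],0],
  [[16.5,-0.7,33],0],
  [[18,-0.7,36],0],
  [[18.5,-0.7,37],0],
  [[18.5,-0.7,37],0],
])

```text
t: 18.18
tcp_pos: [0.5486, -0.1933, 0.1483]
tool_rot: [-180.0, -0.0, -22.6]
force: [-0.2, 0.6, -1.2]
opening: 0.0446
```

```bash
python3 -c "
from h import *
plan([.5477,-.192,.1457],-22.4); import os
exec(open('cmp.py').read().split('meas(')[0]) if 0 else None
p,d=grab('side','s8');W=cloud('side',d)
s=robot.read_state();a=np.radians(-22.4);Q=(W-[.5835,-.2045,0])*1000;X=Q[...,0]*np.cos(a)+Q[...,1]*np.sin(a);Y=-Q[...,0]*np.sin(a)+Q[...,1]*np.cos(a);Z=Q[...,2]
p0,d0=load('side0');W0=cloud('side',d0);Q0=(W0-[.5835,-.2045,0])*1000;X0=Q0[...,0]*np.cos(a)+Q0[...,1]*np.sin(a);Y0=-Q0[...,0]*np.sin(a)+Q0[...,1]*np.cos(a);Z0=Q0[...,2]
for x,y,z in((X,Y,Z),(X0,Y0,Z0)):
    for z0 in(35,55,75,105):
        m=(z>z0)&(z<z0+15)&(y<-12)&(y>-31)&(x>-40)&(x<40)
        print(z0,m.sum(),np.percentile(x[m],[10,50,90]).round(1) if m.any() else '',np.median(y[m]).round(1) if m.any() else '')
"
```

```text
t 18.18 pos [ 0.5486 -0.1933  0.1483] rot [-1.800e+02 -1.000e-02 -2.259e+01] F [-0.2  0.6 -1.2] open 44.6
shift [-1.3 -0.9  2.6] spin -0.2
35 32 [ 6.4 12.5 17.3] -24.4
55 24 [-2.2  4.3  9.3] -24.0
75 26 [-13.6  -5.7  -1.5] -24.1
105 5 [-23.9 -18.1 -14.9] -24.6
35 35 [ 1.6  9.2 13.8] -24.1
55 25 [-5.9  0.5  6.5] -23.4
75 30 [-14.7  -8.1  -3.6] -23.2
105 35 [-29.9 -22.8 -17.4] -23.2
```

Emit:
drive_tool([
  [[0,-1.5,0],0],
  [[-0.5,-3,1],0],
  [[-1.2,-3,1.8],0],
  [[-1.2,-3,2],0],
  [[-1.2,-3,2],0],
])

```text
t: 18.85
tcp_pos: [0.5485, -0.1901, 0.1461]
tool_rot: [180.0, 0.0, -22.6]
force: [-0.1, 0.6, -0.7]
opening: 0.0448
```

```bash
cat > ck2.py <<'E'
from h import *
import sys
plan([.5477,-.192,.1457],-22.4)
p,d=grab('side',sys.argv[1]);W=cloud('side',d)
a=np.radians(-22.4)
def h(W):
    Q=(W-[.5835,-.2045,0])*1000; return Q[...,0]*np.cos(a)+Q[...,1]*np.sin(a),-Q[...,0]*np.sin(a)+Q[...,1]*np.cos(a),Q[...,2]
for x,y,z in(h(W),h(cloud('side',load('side0')[1]))):
    for z0 in(35,55,75,105,125,145):
        o=[]
        for lo,hi in((-31,-12),(12,31)):
            m=(z>z0)&(z<z0+15)&(y>lo)&(y<hi)&(x>-55)&(x<40); o+=[m.sum(),np.median(x[m]).round(1),np.median(y[m]).round(1)] if m.any() else [0]
        print(z0,*o)
    m=(z>150)&(z<175)&(abs(y)<30)&(x>-60)&(x<-30);print('head',m.sum(),[np.percentile(k[m],[5,50,95]).round(1) for k in(x,y,z)] if m.any() else '')
E
python3 ck2.py s9
```

```text
t 18.85 pos [ 0.5485 -0.1901  0.1461] rot [180.    0.  -22.6] F [-0.1  0.6 -0.7] open 44.8
shift [-0.   2.1  0.4] spin -0.2
35 34 9.7 -22.0 27 8.7 16.8
55 27 1.8 -21.0 27 1.6 17.2
75 29 -8.7 -21.1 29 -7.7 16.9
105 2 -15.8 -21.4 0
125 0 0
145 0 1 -50.3 28.1
head 24 [array([-49.5, -41.3, -34.5]), array([22.2, 23.7, 24.9]), array([161.6, 165.6, 170.8])]
35 35 9.2 -24.1 26 9.6 21.1
55 25 0.5 -23.4 24 1.2 21.4
75 30 -8.1 -23.2 29 -8.3 21.7
105 35 -22.8 -23.2 31 -22.9 21.9
125 35 -30.6 -23.3 33 -31.1 22.0
145 28 -42.4 -20.7 14 -39.7 23.0
head 117 [array([-52.4, -45.1, -39.3]), array([-19.9,  -3. ,  17.5]), array([154.2, 162.3, 166.1])]
```

Emit:
drive_tool([
  [[0,-1,0.3],0],
  [[0,-1,0.3],0],
  [[0,-1,0.3],0],
], claw=0.1)

```text
t: 19.27
tcp_pos: [0.549, -0.1892, 0.1459]
tool_rot: [180.0, -0.0, -22.6]
force: [0.5, 0.6, -0.3]
opening: 0.0486
```

Emit:
drive_tool([
  [[0,0,0],0],
  [[0,0,0],0],
], claw=0.25)

```text
t: 19.52
tcp_pos: [0.549, -0.1892, 0.1459]
tool_rot: [-180.0, -0.0, -22.6]
force: [0.9, 0.1, 0.7]
opening: 0.0549
```

Emit:
drive_tool([
  [[0,0,0],0],
  [[0,0,0],0],
  [[0,0,0],0],
  [[0,0,0],0],
], claw=1)

```text
t: 20.02
tcp_pos: [0.549, -0.1891, 0.1458]
tool_rot: [180.0, -0.0, -22.6]
force: [-0.5, 0.6, -0.1]
opening: 0.0872
```

```bash
python3 ck2.py s10
```

```text
t 20.02 pos [ 0.549  -0.1891  0.1458] rot [180.    -0.   -22.59] F [-0.5  0.6 -0.1] open 87.2
shift [-0.1  3.1  0.1] spin -0.2
35 33 10.5 -23.0 31 9.0 21.4
55 30 0.7 -23.1 26 0.8 21.2
75 31 -7.8 -22.9 27 -6.9 21.6
105 7 -22.9 -24.2 0
125 0 3 -38.8 22.4
145 0 12 -41.4 21.4
head 50 [array([-52.3, -44.8, -39.3]), array([-0.2,  7.4, 21.5]), array([155.5, 163.2, 167.1])]
35 35 9.2 -24.1 26 9.6 21.1
55 25 0.5 -23.4 24 1.2 21.4
75 30 -8.1 -23.2 29 -8.3 21.7
105 35 -22.8 -23.2 31 -22.9 21.9
125 35 -30.6 -23.3 33 -31.1 22.0
145 28 -42.4 -20.7 14 -39.7 23.0
head 117 [array([-52.4, -45.1, -39.3]), array([-19.9,  -3. ,  17.5]), array([154.2, 162.3, 166.1])]
```

Emit:
drive_tool([
  [[0,0,-10],0],
  [[0,0,-30],0],
  [[0,0,-60],0],
  [[0,0,-90],0],
  [[0,0,-105],0],
])

```text
t: 20.7
tcp_pos: [0.5497, -0.1894, 0.2532]
tool_rot: [-180.0, -0.2, -22.6]
force: [0.3, 0.6, -0.1]
opening: 0.0879
```

```bash
python3 -c "
from h import *
plan([.5246,-.3662,.18],5)"; python3 ck2.py s11
```

```text
t 20.7 pos [ 0.5497 -0.1894  0.2532] rot [-1.7997e+02 -1.7000e-01 -2.2600e+01] F [ 0.3  0.6 -0.1] open 87.9
shift [ 44.6 172.9  73.2] spin -27.6
t 20.7 pos [ 0.5497 -0.1894  0.2532] rot [-1.7997e+02 -1.7000e-01 -2.2600e+01] F [ 0.3  0.6 -0.1] open 87.9
shift [ -1.2   3.2 107.5] spin -0.2
35 34 10.3 -23.5 29 10.3 21.6
55 28 1.0 -23.3 27 0.7 21.8
75 27 -7.8 -22.8 30 -7.7 21.7
105 31 -23.5 -23.0 29 -21.6 21.8
125 36 -31.9 -23.0 29 -31.1 21.7
145 30 -42.2 -20.2 7 -36.3 21.7
head 53 [array([-51.5, -44.6, -39.3]), array([-22.1, -10.4,  -5.3]), array([151.4, 159.3, 165.5])]
35 35 9.2 -24.1 26 9.6 21.1
55 25 0.5 -23.4 24 1.2 21.4
75 30 -8.1 -23.2 29 -8.3 21.7
105 35 -22.8 -23.2 31 -22.9 21.9
125 35 -30.6 -23.3 33 -31.1 22.0
145 28 -42.4 -20.7 14 -39.7 23.0
head 117 [array([-52.4, -45.1, -39.3]), array([-19.9,  -3. ,  17.5]), array([154.2, 162.3, 166.1])]
```

Emit:
drive_tool([
  [[5,18,0],-4],
  [[13,52,0],-10],
  [[23,90,0],-16],
  [[33,128,5],-22],
  [[41,158,25],-26],
  [[44.6,173,50],-27.6],
  [[44.6,173,73],-27.6],
  [[44.6,173,73],-27.6],
], claw=-0.3)

```text
t: 21.75
tcp_pos: [0.522, -0.3652, 0.1752]
tool_rot: [-179.8, 0.2, 5.0]
force: [0.5, 0.0, -0.0]
opening: 0.0309
```

```bash
python3 -c "
from h import *
plan([.5246,-.3662,.113],5)"
```

```text
t 21.75 pos [ 0.522  -0.3652  0.1752] rot [-179.82    0.24    4.99] F [ 0.5  0.  -0. ] open 30.9
shift [ 2.8  1.4 62.2] spin -0.0
```

Emit:
drive_tool([
  [[1,0.5,20],0],
  [[1.5,0.7,40],0],
  [[1.5,0.7,56],0],
  [[1.5,0.7,62],0],
  [[1.5,0.7,62],0],
  [[1.5,0.7,62],0],
])

```text
t: 22.5
tcp_pos: [0.5256, -0.3668, 0.1165]
tool_rot: [180.0, -0.1, 5.0]
force: [-0.3, 0.9, 0.3]
opening: 0.0306
```

```bash
python3 -c "
from h import *
plan([.5246,-.3662,.113],5)"
```

```text
t 22.5 pos [ 0.5256 -0.3668  0.1165] rot [ 1.7996e+02 -6.0000e-02  5.0000e+00] F [-0.3  0.9  0.3] open 30.6
shift [-1.  -0.7  3.5] spin -0.0
```

Down 3.5 mm more, then pinch the tab.

Emit:
drive_tool([
  [[-1,-0.5,2],0],
  [[-1,-0.5,3.5],0],
  [[-1,-0.5,3.5],0],
])

```text
t: 22.88
tcp_pos: [0.5241, -0.3661, 0.1123]
tool_rot: [-180.0, 0.0, 5.0]
force: [0.6, 0.1, -0.2]
opening: 0.0305
```

Emit:
drive_tool([
  [[0,0,0],0],
  [[0,0,0],0],
  [[0,0,0],0],
], claw=-0.85)

```text
t: 23.25
tcp_pos: [0.5241, -0.3657, 0.1124]
tool_rot: [-180.0, 0.0, 5.0]
force: [0.0, 2.8, 1.1]
opening: 0.0101
```

Emit:
drive_tool([
  [[5,0,-4],0],
  [[10,0,-7.3],0],
  [[20.3,0,-12.7],0],
  [[31.3,0,-16.8],0],
  [[42.7,0,-19.2],0],
  [[54.4,0,-20],0],
  [[66,0,-19.2],0],
  [[72,0,-18.2],0],
  [[77.5,0,-16.8],0],
  [[77.5,0,-16.8],0],
])

```text
t: 24.5
tcp_pos: [0.6036, -0.3584, 0.1304]
tool_rot: [-180.0, -0.2, 5.1]
force: [-1.4, 4.2, 5.1]
opening: 0.01
```

Emit:
drive_tool([
  [[5.5,0.5,1.9],0],
  [[11,0.5,4.1],0],
  [[16.3,0.5,6.7],0],
  [[21.4,0.5,9.5],0],
  [[25.5,0.5,12.3],0],
  [[28.5,0.5,14.6],0],
  [[28.5,0.5,14.6],0],
])

```text
t: 25.38
tcp_pos: [0.6332, -0.3557, 0.1164]
tool_rot: [-180.0, -0.3, 5.1]
force: [1.8, 6.0, 4.9]
opening: 0.0096
```

```bash
cat > box.py <<'E'
from h import *
import sys
plan([.5246,-.3662,.113],5)
for n in('side','top'):
    p,d=grab(n,sys.argv[1]+n);W=cloud(n,d);a=np.radians(5);Q=(W-[.5784,-.3618,.0455])*1000
    X=Q[...,0]*np.cos(a)+Q[...,1]*np.sin(a);Y=-Q[...,0]*np.sin(a)+Q[...,1]*np.cos(a);Z=Q[...,2]
    m=(abs(Y)<7)&(X<-15)&(X>-70)&(Z>4)&(Z<35)
    print(n,'toggle?',m.sum(),[np.percentile(k[m],[5,50,95]).round(1) for k in(X,Y,Z)] if m.any() else '')
    for z0 in range(6,85,10):
        m=(abs(Y)<28)&(X>-75)&(X<75)&(Z>z0)&(Z<z0+10)
        if m.any():print(n,z0+5,m.sum(),np.percentile(X[m],[3,50,97]).round(1),np.percentile(Y[m],[3,97]).round(1))
E
python3 box.py x1
```

```text
t 25.38 pos [ 0.6332 -0.3557  0.1164] rot [-179.99   -0.35    5.1 ] F [1.8 6.  4.9] open 9.6
shift [-109.1    0.8    2.8] spin 0.1
side toggle? 46 [array([-54.5, -47.1, -32. ]), array([-3.4, -0.3,  3.9]), array([ 4.2, 11.7, 25.6])]
side 11 40 [-49.1   5.6  31.5] [-25.9   2.1]
side 21 43 [-54.5   3.1  29.2] [-26.1   3.4]
side 31 35 [-48.6  10.2  26.9] [-26.4   0.5]
side 41 36 [-6.8 11.3 24.3] [-26.4  21.5]
side 51 42 [-11.1   8.3  46.7] [-26.6  -6.1]
side 61 49 [-14.    9.6  57. ] [-26.3   7.3]
side 71 444 [-16.   -2.2  33.3] [-25.6  25.6]
side 81 136 [-0.2 11.8 34.5] [-25.   25.5]
top toggle? 42 [array([-62.3, -45. , -31.7]), array([-5.7,  0.6,  5.3]), array([ 4.3,  8.4, 23.7])]
top 11 38 [-67.1 -14.6  32.4] [-7.  27.8]
top 21 40 [-53.1   9.8  31.3] [-22.1  27.5]
top 31 30 [-3.4 23.8 29.3] [-6.2 27.5]
top 41 32 [-6.9 20.5 26.6] [-23.1  27.5]
top 51 23 [-4.3 20.7 23. ] [-12.1  27.5]
top 61 38 [-14.2   7.8  22.6] [-18.7  27.9]
top 71 289 [-14.7   2.1  23.6] [-11.8  26.9]
top 81 47 [-4.2 13.8 28. ] [-13.4  24. ]
```

Emit:
drive_tool([
  [[0,0,0],0],
  [[0,0,0],0],
  [[0,0,0],0],
], claw=-0.4)

```text
t: 25.85
tcp_pos: [0.6296, -0.3583, 0.1145]
tool_rot: [179.9, -0.0, 5.0]
force: [0.2, 0.2, 0.2]
opening: 0.0265
```

Emit:
drive_tool([
  [[0,0,-8],0],
  [[0,0,-25],0],
  [[0,0,-50],0],
  [[-8,0,-80],0],
  [[-30,0,-100],0],
  [[-65,0,-105],0],
  [[-100,0,-105],0],
  [[-130,0,-105],0],
  [[-136,0,-105],0],
])

```text
t: 26.98
tcp_pos: [0.4928, -0.3704, 0.2212]
tool_rot: [179.9, -0.0, 4.9]
force: [0.2, -0.6, 0.6]
opening: 0.0264
```

```bash
python3 -c "
from h import *
plan([.4987,-.3688,.078],5)"; python3 box.py x2
```

```text
t 26.98 pos [ 0.4928 -0.3704  0.2212] rot [ 1.7991e+02 -4.0000e-02  4.8600e+00] F [ 0.2 -0.6  0.6] open 26.4
shift [  5.9  -1.3 143.2] spin -0.1
t 26.98 pos [ 0.4928 -0.3704  0.2212] rot [ 1.7991e+02 -4.0000e-02  4.8600e+00] F [ 0.2 -0.6  0.6] open 26.4
shift [ 32.   -1.7 108.2] spin -0.1
side toggle? 31 [array([-58.3, -42.3, -24.8]), array([-4.4, -0.9,  2. ]), array([ 4.1,  6.2, 19.4])]
side 11 41 [-48.8   6.2  31.6] [-26.2   3.6]
side 21 38 [-49.2   9.9  30.6] [-26.5  -0.7]
side 31 33 [-5.3 10.8 26.6] [-26.2  -9.6]
side 41 33 [-8.3 11.1 24.3] [-26.4  -5.6]
side 51 38 [-11.1   5.2  22.6] [-26.2  13.1]
side 61 41 [-12.9   8.3  28.5] [-26.6  -1.1]
side 71 439 [-15.4  -1.8  37.8] [-25.6  26.2]
side 81 179 [ 3.3 13.9 48.9] [-23.2  24. ]
top toggle? 3 [array([-19.1, -16.3, -15.6]), array([-6.8, -5.4,  2.6]), array([4.8, 5.9, 8.9])]
top 11 18 [-19.   20.3  33. ] [-1.1 27.8]
top 21 29 [-2.4 27.1 30.9] [-23.7  27.6]
top 31 24 [ 0.3 25.6 28.9] [-18.6  27.6]
top 41 32 [-2.4 22.2 25.9] [-24.2  27.9]
top 51 31 [-9.7 16.5 23.7] [-23.8  27.9]
top 61 47 [-14.4   6.2  29.9] [-24.9  27.5]
top 71 398 [-15.    1.8  39.1] [-26.2  25.8]
top 81 113 [-4.2 14.9 51.5] [-22.9  25.7]
```

Emit:
drive_tool([
  [[1,-1,20],0],
  [[2,-1,50],0],
  [[2,-1,80],0],
  [[2,-1,108],0],
  [[2,-1,130],0],
  [[2,-1,140],0],
  [[2,-1,142],0],
  [[2,-1,142],0],
], claw=-1)

```text
t: 28.08
tcp_pos: [0.4971, -0.3683, 0.0783]
tool_rot: [180.0, -0.1, 5.0]
force: [0.5, 0.3, -0.6]
opening: 0.0003
```

```bash
python3 -c "
from h import *
plan([.5784-.0498,-.3618-.0044,.078],5)"
```

```text
t 28.07 pos [ 0.4971 -0.3683  0.0783] rot [ 1.7996e+02 -7.0000e-02  5.0200e+00] F [ 0.5  0.3 -0.6] open 0.3
shift [31.6  0.7  0.3] spin 0.0
```

Emit:
drive_tool([
  [[5,0.7,0],0],
  [[10,0.7,0],0],
  [[15,0.7,0],0],
  [[19,0.7,0],0],
  [[23,0.7,0],0],
  [[27,0.7,0],0],
  [[27,0.7,0],0],
])

```text
t: 28.95
tcp_pos: [0.5235, -0.3661, 0.0774]
tool_rot: [-180.0, -0.0, 5.0]
force: [-1.7, 1.8, 1.1]
opening: 0.0004
```

Emit:
drive_tool([
  [[1,0,0],0],
  [[2,0,0],0],
  [[3,0,0],0],
  [[3,0,0],0],
])

```text
t: 29.45
tcp_pos: [0.5262, -0.3659, 0.0775]
tool_rot: [-180.0, 0.0, 5.0]
force: [-3.4, 2.6, 1.4]
opening: 0.0003
```

Emit:
drive_tool([
  [[1,0,0],0],
  [[2,0,0],0],
  [[2,0,0],0],
])

```text
t: 29.82
tcp_pos: [0.5278, -0.366, 0.0774]
tool_rot: [-180.0, 0.1, 5.0]
force: [-5.0, 1.7, 2.7]
opening: 0.0004
```

Emit:
drive_tool([
  [[1,0,0],0],
  [[1.5,0,0],0],
  [[1.5,0,0],0],
])

```text
t: 30.2
tcp_pos: [0.528, -0.3659, 0.0773]
tool_rot: [-179.9, 0.2, 5.0]
force: [-8.3, 1.9, 4.1]
opening: 0.0002
```

Emit:
drive_tool([
  [[1,0,0],0],
  [[1.5,0,0],0],
  [[1.5,0,0],0],
])

```text
t: 30.58
tcp_pos: [0.5283, -0.3659, 0.0772]
tool_rot: [-179.9, 0.3, 4.9]
force: [-10.1, 2.4, 6.2]
opening: 0.0003
```

Emit:
drive_tool([
  [[-5,0,0],0],
  [[-14,0,0],0],
  [[-24,0,-10],0],
  [[-28,0,-40],0],
  [[-28,0,-80],0],
  [[-28,0,-120],0],
  [[-28,0,-145],0],
  [[-60,0,-145],0],
  [[-60,0,-145],0],
])

```text
t: 31.7
tcp_pos: [0.4692, -0.3725, 0.2239]
tool_rot: [179.9, -0.0, 4.8]
force: [0.0, -0.1, 0.5]
opening: 0.0005
```

```bash
python3 box.py x3
python3 - <<'E'
from h import *
c=[]
for n in('side','top'):
    p,d=load('x3'+n);u,v=proj(n,[.5366,-.3655,.06])[0].astype(int)
    c.append(cv2.resize(cv2.cvtColor(p,4)[v-40:v+40,u-40:u+40],(400,400),interpolation=2))
cv2.imwrite('pics/c10.png',np.hstack(c))
E
```

```text
t 31.7 pos [ 0.4692 -0.3725  0.2239] rot [ 1.7989e+02 -3.0000e-02  4.8200e+00] F [ 0.  -0.1  0.5] open 0.5
shift [ 55.7  -1.9 110.9] spin -0.2
side toggle? 57 [array([-47.9, -38.5, -28.9]), array([-3.6,  0.3,  5. ]), array([ 4.2, 10.7, 25.2])]
side 11 45 [-44.4   2.2  29.9] [-26.6   4. ]
side 21 58 [-39.    2.3  30.2] [-25.9   5.4]
side 31 31 [-6.1 12.3 27.2] [-26.4  -8.8]
side 41 33 [-6.9 10.7 24.6] [-26.   -5.4]
side 51 39 [-10.8   5.7  22.2] [-26.5  13. ]
side 61 45 [-13.9   8.7  34. ] [-26.3  -1.1]
side 71 453 [-16.2  -2.   36.8] [-25.7  25.8]
side 81 174 [ 2.  13.9 48.8] [-23.8  24.7]
top toggle? 37 [array([-50.5, -37.7, -29.5]), array([-4.8,  0.7,  4.2]), array([ 4.5, 13.9, 25.2])]
top 11 40 [-57.2 -18.4  32.3] [-15.1  27.5]
top 21 41 [-38.1  12.8  31.2] [-21.6  27.6]
top 31 30 [-32.6  19.4  28.8] [-4.1 27.8]
top 41 29 [-6.9 24.1 26.3] [-24.   27.6]
top 51 23 [-8.9 21.1 23.7] [-19.  28.]
top 61 56 [-14.3   6.6  38.7] [-25.5  27.7]
top 71 418 [-14.8   2.7  39.4] [-26.1  26.7]
top 81 93 [-2.1 15.5 51.6] [-23.9  23.5]
```

View pics/c10.png

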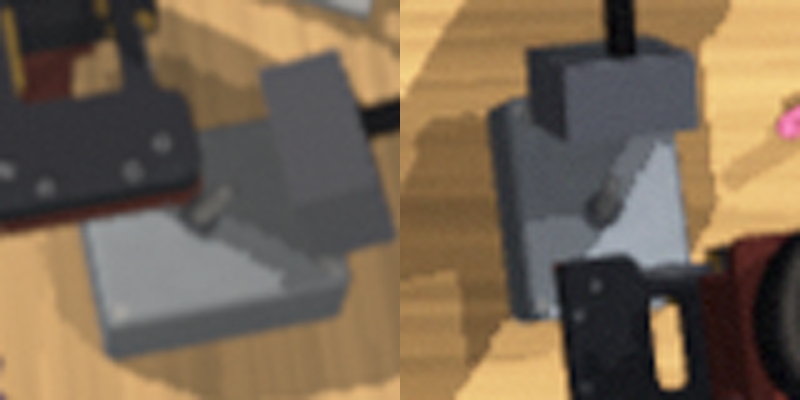

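```bash
python3 -c "
from h import *
plan([.6305,-.3575,.1145],5)"
```

```text
t 31.8 pos [ 0.4715 -0.3713  0.2233] rot [ 1.7995e+02 -8.0000e-02  4.9700e+00] F [-0.8  0.3  0. ] open 0.4
shift [ 1.595e+02 -1.000e-01  1.090e+02] spin -0.0
```

Emit:
drive_tool([
  [[15,-0.5,0],-0.2],
  [[45,-1,0],-0.2],
  [[80,-1.5,0],-0.2],
  [[115,-1.5,0],-0.2],
  [[145,-1.5,0],-0.2],
  [[160,-1.5,15],-0.2],
  [[161,-1.5,40],-0.2],
  [[161,-1.5,70],-0.2],
  [[161,-1.5,80],-0.2],
  [[161,-1.5,80],-0.2],
], claw=-0.35)

```text
t: 33.05
tcp_pos: [0.6313, -0.3551, 0.1416]
tool_rot: [-179.9, 0.1, 5.2]
force: [0.7, -0.2, -0.4]
opening: 0.0285
```

```bash
python3 -c "
from h import *
plan([.6305,-.3575,.1145],5)"
```

```text
t 33.05 pos [ 0.6313 -0.3551  0.1416] rot [-1.7995e+02  8.0000e-02  5.2100e+00] F [ 0.7 -0.2 -0.4] open 28.5
shift [-1.   2.3 27.1] spin 0.2
```

Emit:
drive_tool([
  [[-0.8,2,8],0.2],
  [[-0.8,2,18],0.2],
  [[-0.8,2,26],0.2],
  [[-0.8,2,27],0.2],
  [[-0.8,2,27],0.2],
])

```text
t: 33.67
tcp_pos: [0.6311, -0.3575, 0.1156]
tool_rot: [180.0, -0.0, 5.0]
force: [0.0, -0.8, 0.3]
opening: 0.0286
```

Emit:
drive_tool([
  [[0,0,0],0],
  [[0,0,0],0],
  [[0,0,0],0],
], claw=-0.85)

```text
t: 34.05
tcp_pos: [0.6314, -0.3558, 0.1157]
tool_rot: [-179.9, -0.0, 5.1]
force: [-0.5, 3.8, 1.9]
opening: 0.0096
```

```bash
python3 -c "
from h import *
plan([.6305,-.3575,.1145],5)
s=robot.read_state()['tcp_pos'];a=np.radians(5);d=(s-[.5784,-.3618,.0485])*1000;x=d[0]*np.cos(a)+d[1]*np.sin(a);z=d[2];r=np.hypot(x,z);t0=np.degrees(np.arctan2(z,x));print(x,z,r,t0)
for t in np.linspace(t0,135,19)[1:]:print(round(t,1),(r*np.cos(np.radians(t))-x).round(1),(-(r*np.sin(np.radians(t))-z)).round(1))"
```

```text
t 34.05 pos [ 0.6314 -0.3558  0.1157] rot [-1.7988e+02 -1.0000e-02  5.0700e+00] F [-0.5  3.8  1.9] open 9.6
shift [-1.   1.6  1.2] spin 0.1
53.306525407133606 67.15437378187595 85.73969657642421 51.55777646329729
56.2 -5.6 -4.1
60.8 -11.5 -7.7
65.5 -17.7 -10.8
70.1 -24.1 -13.5
74.7 -30.7 -15.6
79.4 -37.5 -17.1
84.0 -44.4 -18.1
88.6 -51.3 -18.6
93.3 -58.2 -18.4
97.9 -65.1 -17.8
102.6 -71.9 -16.5
107.2 -78.6 -14.8
111.8 -85.2 -12.4
116.5 -91.5 -9.6
121.1 -97.6 -6.3
125.7 -103.4 -2.4
130.4 -108.8 1.8
135.0 -113.9 6.5
```

Emit:
drive_tool([
  [[-5.6,0,-4.1],0],
  [[-11.5,0,-7.7],0],
  [[-17.7,0,-10.8],0],
  [[-24.1,0,-13.5],0],
  [[-30.7,0,-15.6],0],
  [[-37.5,0,-17.1],0],
  [[-44.4,0,-18.1],0],
  [[-51.3,0,-18.6],0],
  [[-58.2,0,-18.4],0],
  [[-58.2,0,-18.4],0],
])

```text
t: 35.3
tcp_pos: [0.5725, -0.3613, 0.1331]
tool_rot: [-179.9, 0.0, 5.0]
force: [2.2, 5.6, -8.4]
opening: 0.01
```

Emit:
drive_tool([
  [[-6.9,0,0.6],0],
  [[-13.7,0,1.9],0],
  [[-20.4,0,3.6],0],
  [[-27,0,6],0],
  [[-33.3,0,8.8],0],
  [[-39.4,0,12.1],0],
  [[-45.2,0,16],0],
  [[-48.5,0,18.5],0],
  [[-48.5,0,18.5],0],
])

```text
t: 36.42
tcp_pos: [0.5257, -0.3657, 0.1169]
tool_rot: [-180.0, -0.1, 5.1]
force: [1.5, 7.7, 2.9]
opening: 0.0099
```

```bash
python3 -c "
from h import *
plan([.6305,-.3575,.1145],5)
s=robot.read_state()['tcp_pos'];a=np.radians(5);d=(s-[.5784,-.3618,.0485])*1000;x=d[0]*np.cos(a)+d[1]*np.sin(a);z=d[2];print(x,z,np.hypot(x,z),np.degrees(np.arctan2(z,x)))"
```

```text
t 36.42 pos [ 0.5257 -0.3657  0.1169] rot [-1.7997e+02 -1.3000e-01  5.0700e+00] F [1.5 7.7 2.9] open 9.9
shift [105.2   1.1   2.6] spin 0.1
-52.88545683257168 68.39323365763268 86.45522514306086 127.71319231006561
```

Emit:
drive_tool([
  [[-2,-0.5,1.7],0],
  [[-4,-0.8,3.5],0],
  [[-5,-0.8,4.4],0],
  [[-5,-0.8,4.4],0],
])

```text
t: 36.92
tcp_pos: [0.5208, -0.3661, 0.113]
tool_rot: [180.0, -0.2, 5.0]
force: [0.4, 6.2, 4.3]
opening: 0.0097
```

Emit:
drive_tool([
  [[-1,0,1],0],
  [[-2,0,2],0],
  [[-2,0,2],0],
])

```text
t: 37.3
tcp_pos: [0.5186, -0.3663, 0.1109]
tool_rot: [180.0, -0.1, 5.0]
force: [0.2, 6.9, 5.7]
opening: 0.0098
```

Emit:
drive_tool([
  [[-1,0,1],0],
  [[-1.5,0,1.5],0],
  [[-1.5,0,1.5],0],
])

```text
t: 37.67
tcp_pos: [0.5171, -0.3665, 0.1095]
tool_rot: [180.0, -0.1, 5.0]
force: [0.3, 6.0, 6.5]
opening: 0.0101
```

Emit:
drive_tool([
  [[-0.5,0,1],0],
  [[-0.5,0,1.5],0],
  [[-0.5,0,1.5],0],
])

```text
t: 38.05
tcp_pos: [0.5167, -0.3665, 0.1089]
tool_rot: [180.0, -0.2, 5.0]
force: [-2.6, 8.3, 13.0]
opening: 0.0099
```

```bash
cat > hood.py <<'E'
from h import *
import sys
for n in('side','top'):
    p,d=grab(n,sys.argv[1]+n);W=cloud(n,d)
    for tag,W in((n+'0',cloud(n,load(n+'0')[1])),(sys.argv[1],W)):
        a=np.radians(5);Q=(W-[.5784,-.3618,.0455])*1000
        X=Q[...,0]*np.cos(a)+Q[...,1]*np.sin(a);Y=-Q[...,0]*np.sin(a)+Q[...,1]*np.cos(a);Z=Q[...,2]
        for ylo,yhi in((-25,-14),(14,25)):
            m=(Y>ylo)&(Y<yhi)&(X>-66)&(X<-3)&(Z>28)&(Z<46)
            if m.sum()>15:
                c=np.polyfit(X[m],Z[m],1);print(n,tag,(ylo,yhi),m.sum(),'slope',c[0].round(4),'z@-50',np.polyval(c,-50).round(1),'z@-5',np.polyval(c,-5).round(1))
E
python3 hood.py y1
```

```text
side side0 (-25, -14) 191 slope -0.0715 z@-50 38.6 z@-5 35.3
side side0 (14, 25) 139 slope -0.0609 z@-50 38.6 z@-5 35.9
top top0 (-25, -14) 144 slope -0.0739 z@-50 37.7 z@-5 34.4
top top0 (14, 25) 145 slope -0.0632 z@-50 37.4 z@-5 34.6
top y1 (-25, -14) 23 slope 0.0096 z@-50 33.3 z@-5 33.8
top y1 (14, 25) 103 slope -0.0109 z@-50 34.5 z@-5 34.0
```

Emit:
drive_tool([
  [[0,0,0.6],0],
  [[0,0,0.6],0],
])

```text
t: 38.4
tcp_pos: [0.5167, -0.3666, 0.1089]
tool_rot: [180.0, -0.2, 5.0]
force: [-3.6, 9.2, 17.3]
opening: 0.01
```

Emit:
drive_tool([
  [[0,0,0],0],
  [[0,0,0],0],
  [[0,0,0],0],
], claw=-0.3)

```text
t: 38.78
tcp_pos: [0.5152, -0.3678, 0.1055]
tool_rot: [180.0, 0.0, 4.9]
force: [-0.4, -0.2, -0.1]
opening: 0.0303
```

Emit:
drive_tool([
  [[0,0,-10],0],
  [[0,0,-30],0],
  [[0,0,-60],0],
  [[0,0,-100],0],
  [[-30,0,-110],0],
  [[-70,0,-110],0],
  [[-70,0,-110],0],
])

```text
t: 39.65
tcp_pos: [0.4432, -0.3744, 0.2173]
tool_rot: [179.9, 0.0, 4.8]
force: [0.6, -0.8, -0.8]
opening: 0.0309
```

```bash
python3 hood.py y2; python3 -c "
from h import *
plan([.5168,-.3665,.113],5)"
```

```text
side side0 (-25, -14) 191 slope -0.0715 z@-50 38.6 z@-5 35.3
side side0 (14, 25) 139 slope -0.0609 z@-50 38.6 z@-5 35.9
side y2 (-25, -14) 180 slope -0.0086 z@-50 35.3 z@-5 34.9
side y2 (14, 25) 137 slope 0.0053 z@-50 35.2 z@-5 35.4
top top0 (-25, -14) 144 slope -0.0739 z@-50 37.7 z@-5 34.4
top top0 (14, 25) 145 slope -0.0632 z@-50 37.4 z@-5 34.6
top y2 (-25, -14) 145 slope -0.0324 z@-50 34.9 z@-5 33.4
top y2 (14, 25) 148 slope 0.0056 z@-50 34.1 z@-5 34.4
t 39.75 pos [ 0.4466 -0.3731  0.2168] rot [ 1.7993e+02 -1.0000e-01  4.9900e+00] F [ 0.3 -0.2 -0.4] open 30.7
shift [ 70.3  -0.6 104. ] spin -0.0
```

```bash
python3 chk.py z | grep -i dish
python3 - <<'E'
from h import *
p0,d0=load('top0');p,d=load('ztop');A=cloud('top',d0);B=cloud('top',d)
def f(W,p,b,lo,hi,og):
    u0,u1,v0,v1=b;w=W[v0:v1,u0:u1].reshape(-1,3);c=p[v0:v1,u0:u1].reshape(-1,3).astype(int)
    m=(w[:,2]>lo)&(w[:,2]<hi)
    if og:m&=c[:,0]-c[:,2]>90
    return m.sum(),w[m].mean(0).round(4)
for nm,b,lo,hi,og in(('square',(276,302,193,218),.015,.05,1),('flat',(286,310,169,194),.009,.05,1),('mill',(355,400,110,155),.05,.2,0),('tongs',(345,425,150,250),.1,.2,0)):
    print(nm,f(A,p0,b,lo,hi,og),f(B,p,b,lo,hi,og))
print(robot.read_state()['t'])
E
python3 ck2.py s12 | tail -15 | head -7
```

```text
side relDish 27 X [-10.   -2.9   7.3] Y [-10.6  -3.8   6.1] Z [26.1 31.5 35.2]
side dish 285 X [-37.2  50.8] Y [-51.7  36.8]
top relDish 59 X [-10.4  -4.    2.7] Y [-13.6  -4.2   5.7] Z [15.8 28.2 35. ]
top dish 608 X [-45.6   9.4] Y [-55.9  38.3]
square (np.int64(200), array([0.5734, 0.0164, 0.0245])) (np.int64(214), array([0.5735, 0.0169, 0.0243]))
flat (np.int64(277), array([ 0.6292, -0.0038,  0.0148])) (np.int64(274), array([ 0.6293, -0.004 ,  0.0148]))
mill (np.int64(458), array([ 0.7173, -0.1783,  0.114 ])) (np.int64(459), array([ 0.7174, -0.1785,  0.1137]))
tongs (np.int64(235), array([ 0.5508, -0.1899,  0.142 ])) (np.int64(237), array([ 0.5508, -0.1903,  0.1418]))
39.85
shift [ 115.8 -171.    70.5] spin 27.5
35 31 10.5 -23.3 31 10.3 21.3
55 27 0.7 -23.2 25 0.6 21.6
75 25 -8.0 -22.6 30 -8.2 21.7
105 32 -23.0 -23.2 26 -21.6 21.3
125 35 -31.0 -22.7 36 -31.7 21.9
145 33 -42.5 -19.6 17 -39.3 21.9
```

All is as it should be, so I'm handing in.

```bash
python3 -c "
from rig import robot
print(robot.hand_in())"
```

```text
the job is handed in; nothing more can be done
None
```

The whole job was done in the order asked and handed in at about 40 s of the 72 s allowed.

**Rusk:** Using the tongs, I moved the tall round rusk to the dish and released it with light contact (about 6 N). It stands upright, and the last camera measurements put it within about 5 mm of the dish centre. The gripper did not touch it.

**Tongs:** They are back in their holder. Leg positions and lean match the first picture to about 1 mm.

**Switch box:** I opened the cover to about 80° and pushed the toggle rearwards until it stopped (about 10 N). A picture then showed it leaning to the rear. I shut the cover until it stopped, with about 17 N at the tab. The toggle could not be seen again after the cover was shut.

**Left alone:** The square rusk, the flat rusk and the pepper mill are within 0.5 mm of where they started.

**Checks that disagreed:**
- **Rusk grip width:** the gripper stopped at 37 mm on the rusk instead of the expected 40 mm. I put this down to give in the fingers or legs; the rusk held well and stayed upright.
- **Cover closure:** three of the four fits to the hood top read within 0.01 rad of level. One top-camera strip read 0.03 rad, which I took as noise.

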